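# Hook the tester rack forward and put the stray vial back

## Robot

A 7-joint arm with a two-finger parallel gripper is mounted at the origin on a cart in front of the work surface, level with it; the furniture and walls round the work are solid. World frame = base frame: x ahead of the robot, y to its left, z up, the work surface at z = 0. Lengths are in m, angles in rad, forces in N, time in s.
With the tool pointing down it reaches from about 0.4 to 0.85 m from the base axis. Payload 4.5 kg.
Tool frame: the origin (TCP) lies midway between the tips of the shut fingers; the grasp point (between the pads) lies 19 mm behind it; z points along the fingers, y is the direction in which the jaws open and shut (so a half turn about z gives the same grasp; the last joint's range is limited). The gripper opens to 88 mm and grips with 3 to 60 N. Pads are 18 mm wide; open, the fingers measure 123 mm over their backs; the gripper's body (75 mm by 187 mm) begins 45 mm behind the grasp point.
Start: joints at [-1.163, 0.689, -0.195, 1.565, 0.157, 0.902, -0.215], TCP at [0.228, 0.582, 0.239] pointing down, gripper open.
Joint ranges: [-3.01, 3.01], [-0.46, 2.08], [-1.47, 1.51], [0.13, 2.56], [-1, 4.14], [0.04, 2.09], [-2.66, 2.66]. Speed limits (rad/s): [2.57, 2.57, 3.14, 3.14, 3.14, 3.14, 3.14].

## Interface

Orientations are given as a unit quaternion [x, y, z, w].
In Python, from plant import r gives the robot as it stands.
- The arm moves only by the tool play_rows, never from a script. Its argument "targets" is a list of rows, each an object of numbers: "jaw": the closure, from 0 (fully open) to 1 (shut); "dx", "dy", "dz": the shift along the tool's x, y, z in m; "yaw": the turn about the tool's z in rad. A call has exactly 5 rows; each row shifts and turns the pose as measured when the row begins, along the tool's axes as they then stand; what a row does not reach is not made up. A row lasts 1/10 s, in which the tool goes at most 50 mm and 8.59 degrees, less where a joint would pass 70% of its speed; a pose out of reach is approached as far as the arm can. A call with a gripper value outside its range is refused whole. The fingers move at their own pace and stop on an object; "squeeze" is the grip in N (left out, the last holds). Time passes only in rows, so rows that do not move let the fingers close, or fill a call up. It gives the time, the measured TCP pose, the force and the opening at its end, in the units of the state.
- r.get_state(): the state, without advancing time (a new reading comes with each control period).
- r.snapshot(name): name is "scene" or "top"; returns a dict with "frame" (400x640x3 uint8, red, green, blue), "z_map" (400x640 float32, m along the optical axis (not along the pixel's ray), 0 where there is no reading), "mtx" (3x3 intrinsics, pixels), "position" and "orientation" of the camera in the world. Camera axes: x right, y up, looking along -z (the intrinsics and any distortion apply to the point x, -y, -z); pixel columns grow to the right and rows downward; lengths in m; the calibration is good to about 2 mm. A picture is of the moment at which its call begins.
- r.finish_job(): hands the job in, once; it reports no verdict.
The state is a dict: "clock": time; "q": joint angles; "qd": joint speeds; "joint_torque": joint torques, N m; "tool_pos": TCP position; "eef_rot": TCP orientation; "contact_force": force on the tool from outside, world axes, zero at the start; "moment": the same for the moment, N m; "opening": opening from 0.0 (shut) to 1.0 (fully open).
Only numpy, scipy, OpenCV 4.12 (cv2) and the standard library are available. Lean on these libraries where they do the work, as an engineer would, in place of code of your own. Each camera call takes 0.05 s, during which the arm holds its last target.

## Task

The rack of tester vials stands too far back. Without touching the rack by hand until it is in place, take the hook stick, put its hook down into the pull loop on the rack's front and drag the rack onto the middle of the paper mat, roughly square to it; then lay the stick down on the counter clear of the rack. Finally put the vial that stands alone on the counter fully down into the rack's empty hole, leaving the other two vials in theirs and the things round about where they are.

Things in the scene. Friction and masses are not known exactly. Their poses are not given: they have to be found in the camera images.
- stick_grip (a point): Centre of the grip of the hook stick (225 mm, 80 g, loose): dark wooden block 110 x 24 x 44 mm (x, y, z; 22 mm up as it lies), then an 8 mm steel rod whose axis is 14 mm above this point, bent straight down at the end. x points along the stick to the hook, y across the 24 mm width (grasp across it from above), z up. It lies upright on the block's flat underside and the hook's end.
- stick_tip (a point): Centre of the round lower end (8 mm diameter) of the stick's hook: 165 mm along +x from the grip's centre and 18 mm below it; the hook's end is 4 mm lower still, level with the grip's underside. The hook hangs 28 mm clear below the rod.
- rack: Tester rack, loose, 0.4 kg: a light wooden block 70 x 150 x 40 mm (x, y, z) with a row of three round holes along y and a pull loop of dark bent rod on its front (-x) face. Origin: centre of the underside. x points away from the robot, y to the robot's left (at yaw 0), z up.
- loop (a point): Centre of the opening of the rack's pull loop, 20 mm above the counter, 53.5 mm in front (-x) of the rack's centre. The loop lies level: a 6 mm thick rod, so its top is 23 mm above the counter; the opening is 54 mm wide (y) and 37 mm deep (x). Axes as the rack's.
- hole0 (a point): The rack's empty hole (the rightmost, -y end, 46 mm from the middle hole): this point is the centre of its floor, 10 mm above the counter. Hole 22 mm diameter, 30 mm deep, its mouth 40 mm above the counter with a 2 mm chamfer.
- hole1 (a point): Centre of the floor of the rack's middle hole, which holds a vial; same size.
- hole2 (a point): Centre of the floor of the rack's leftmost hole, which holds a vial; same size.
- mat: White paper mat with a thin grey border line, 170 x 210 mm (x, y), under 2 mm thick, lying flat on the counter and fixed; it does not catch things that slide over it. Fixed bottles and cartons up to about 180 mm tall stand to its left and beyond, between it and the stray vial. Origin: its centre, axes along its sides.
- vial_mid (a point): The stray tester vial, loose, 30 g: a brown glass cylinder of 18 mm diameter and 90 mm height over all, with a white label and a black cap on its top 20 mm, standing upright alone on the counter. This point is its centre, 45 mm above its foot; z points along it to the cap.
- vial_foot (a point): Centre of the underside of the stray vial.
- vial_a_foot (a point): Centre of the underside of the like vial (90 mm tall, 30 mm of it in the hole) that stands in the middle hole.
- vial_b_foot (a point): Centre of the underside of the like vial that stands in the leftmost hole.
- balm_box: Bystander: small plain green box 50 x 50 x 22 mm. Origin: centre of its underside.
- soap: Bystander: flat boxed soap bar, 56 x 78 x 26 mm, near the front edge. Origin: centre of its underside.
- tin: Bystander: round flowered tin, 74 mm diameter, 32 mm high. Origin: centre of its underside.

How it is judged:
By the outcome, as a careful person would: the job done as asked, in the order asked, and still so for the second after the job is handed in, with the robot touching nothing.
It also fails if it takes over 72 s, if anything falls off the work surface, if the arm or the gripper's body presses on something with over 40 N, if the wrist force passes 120 N, or if a joint passes its speed limit or range.

## Working session

There is one attempt and no reset: what is moved stays moved. The work goes in short steps, Python scripts to look and compute and a tool call to move; the robot and the scene stay as the last step left them, time stands still between calls to the robot, and variables do not carry over. Pictures are saved under pics/ and viewed, and the job is handed in when it is done.

Besides the shell and the picture viewer there is one more tool, called after "Call:" as a command line: name --argument value ..., lists and objects as JSON in quotes. play_rows: Moves the arm, as the interface text tells. Its arguments: {"type":"object","properties":{"targets":{"type":"array"},"squeeze":{"type":"number"}},"required":["targets"]}

```bash
ls; mkdir -p pics
cat > h.py <<'E'
import numpy as np, cv2
from scipy.spatial.transform import Rotation as R
from plant import r
def snap(n,f):
    s=r.snapshot(n); cv2.imwrite(f'pics/{f}.png',cv2.cvtColor(s['frame'],cv2.COLOR_RGB2BGR)); np.savez(f'pics/{f}.npz',**s); return s
def cloud(s):
    z=s['z_map']; K=s['mtx']; v,u=np.mgrid[0:z.shape[0],0:z.shape[1]]
    p=np.stack([(u-K[0,2])/K[0,0]*z,-(v-K[1,2])/K[1,1]*z,-z],-1)
    o=np.array(s['orientation']); M=R.from_quat(o).as_matrix() if o.size==4 else o
    return p@M.T+np.array(s['position'])
E
python3 - <<'E'
from h import *
for n in('scene','top'):
    s=snap(n,n+'0'); print(n,s['mtx'].tolist(),s['position'],s['orientation'],[k for k in s])
st=r.get_state(); print({k:np.round(v,4).tolist() for k,v in st.items()})
E
```

```text
pics
scene [[377.3641071934273, 0.0, 325.3520423341654], [0.0, 377.3641071934273, 198.52311368809956], [0.0, 0.0, 1.0]] [-0.17565069 -0.63843486  0.64616844] [ 0.45685205 -0.19743199 -0.35445087  0.7916258 ] ['frame', 'z_map', 'mtx', 'position', 'orientation']
top [[515.2283162546441, 0.0, 321.0362356341128], [0.0, 515.2283162546441, 198.58894309763744], [0.0, 0.0, 1.0]] [-0.51796332 -0.0434023   1.45726136] [ 0.23730118 -0.22404087 -0.64044954  0.69521092] ['frame', 'z_map', 'mtx', 'position', 'orientation']
{'clock': 0.1, 'q': [-1.1632, 0.6899, -0.1945, 1.5662, 0.1573, 0.9025, -0.2151], 'qd': [0.001, -0.0017, -0.0009, -0.0035, -0.001, -0.0, -0.0012], 'joint_torque': [-0.0033, -52.8501, -1.2716, -15.3837, -0.0526, 0.002, 0.0], 'tool_pos': [0.2281, 0.5813, 0.238], 'eef_rot': [0.1858, 0.9826, -0.0008, -0.0001], 'contact_force': [0.7841, -0.4721, -0.9634], 'moment': [0.0425, -0.0018, 0.0372], 'opening': 1.0027}
```

View pics/scene0.png

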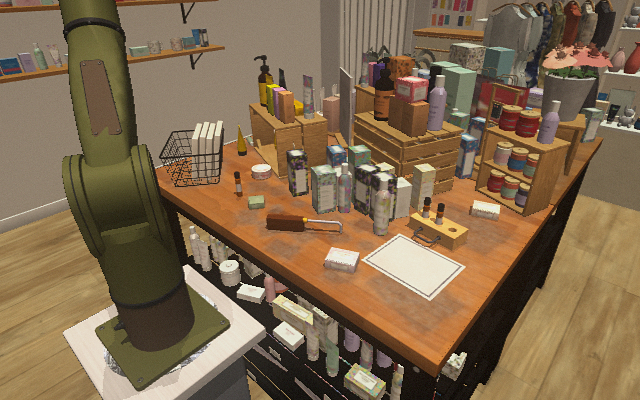

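View pics/top0.png

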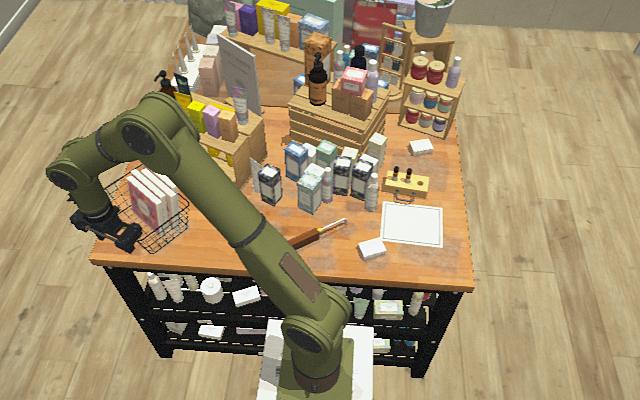

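The scene view shows the stick grip near (288,222) with its hook at (341,230). The rack is at (438,230) with its loop at (425,239), the mat at (413,264) and the stray vial at (239,183). In the top view, the rack is at (406,182) and the mat at (411,224). I'll zoom in next and compute positions.

Run:
```python
import cv2
a=cv2.imread('pics/scene0.png'); 
cv2.imwrite('pics/z1.png',cv2.resize(a[165:305,220:480],None,fx=3,fy=3,interpolation=cv2.INTER_CUBIC))
b=cv2.imread('pics/top0.png'); cv2.imwrite('pics/z2.png',cv2.resize(b[130:270,250:450],None,fx=4,fy=4,interpolation=cv2.INTER_CUBIC))
```

```text
(no output)
```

View pics/z1.png

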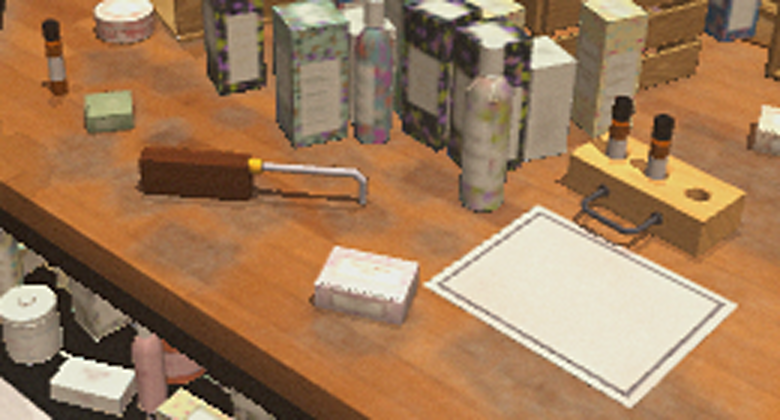

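View pics/z2.png

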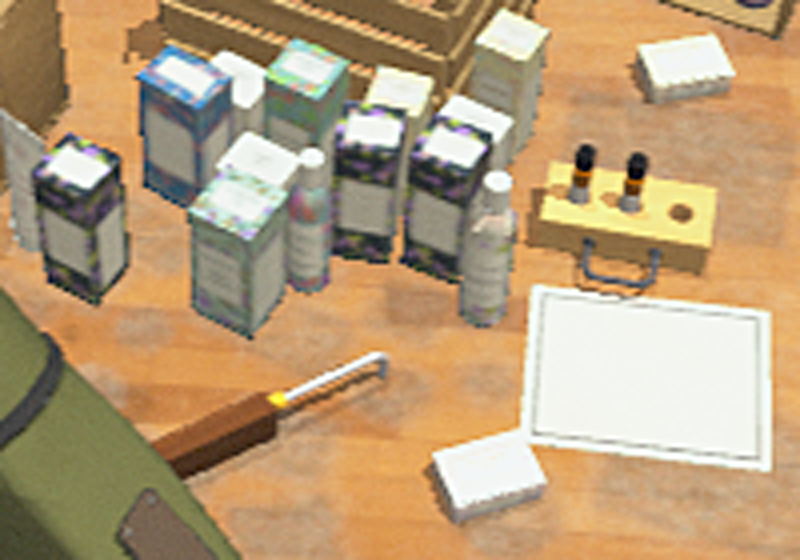

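```bash
cat >> h.py <<'E'
def ortho(files,out,x0,x1,y0,y1,res,sc=1,zmax=0.25):
    # image rows: x decreasing downward (x up), cols: y decreasing to the right
    H=int((x1-x0)/res);W=int((y1-y0)/res);im=np.zeros((H,W,3),np.uint8);zz=np.full((H,W),-1.)
    for f in files:
        s=dict(np.load(f'pics/{f}.npz')); c=cloud(s).reshape(-1,3); col=s['frame'].reshape(-1,3)
        m=(s['z_map'].reshape(-1)>0)&(c[:,2]<zmax)&(c[:,2]>-.02); c=c[m];col=col[m]
        i=((x1-c[:,0])/res).astype(int); j=((y1-c[:,1])/res).astype(int)
        k=(i>=0)&(i<H)&(j>=0)&(j<W); c=c[k];col=col[k];i=i[k];j=j[k]
        o=np.argsort(c[:,2])
        for a in o:
            if c[a,2]>=zz[i[a],j[a]]-.002: im[i[a],j[a]]=col[a,::-1];zz[i[a],j[a]]=c[a,2]
    im=cv2.resize(im,None,fx=sc,fy=sc,interpolation=cv2.INTER_NEAREST)
    for g in np.arange(np.ceil(x0*10)/10,x1,.1): cv2.line(im,(0,int((x1-g)/res*sc)),(im.shape[1],int((x1-g)/res*sc)),(0,0,255),1);cv2.putText(im,f'{g:.1f}',(0,int((x1-g)/res*sc)),0,.4,(0,255,255),1)
    for g in np.arange(np.ceil(y0*10)/10,y1,.1): cv2.line(im,(int((y1-g)/res*sc),0),(int((y1-g)/res*sc),im.shape[0]),(0,0,255),1);cv2.putText(im,f'{g:.1f}',(int((y1-g)/res*sc),12),0,.4,(0,255,255),1)
    cv2.imwrite(f'pics/{out}.png',im)
E
python3 - <<'E'
from h import *
ortho(['scene0'],'o1',.25,.95,-.4,.6,.0025,2)
ortho(['top0'],'o2',.25,.95,-.4,.6,.0025,2)
s=dict(np.load('pics/scene0.npz'));c=cloud(s)
def p(u,v):
    return np.round(c[int(round(165+v/3)),int(round(220+u/3))],4)
for n,u,v in [('gripbackTop',142,152),('griptop front',250,160),('yellow',256,165),('rod end',362,172),('hooktip',364,203),('vialtop',52,25),('vialbot',57,93),('matL',428,287),('matTop',540,208),('matR',735,305),('matbot',628,402),('rack',570,183),('rackfront bottom',700,250),('hole',698,193),('loopmid',615,230),('vialA',663,118),('vialB',623,100)]:print(n,p(u,v))
E
```

```text
gripbackTop [0.3973 0.121  0.0423]
griptop front [0.4571 0.0306 0.0447]
yellow [0.4582 0.0237 0.0402]
rod end [ 0.5636 -0.0245  0.0013]
hooktip [ 5.208e-01 -6.050e-02  1.000e-04]
vialtop [0.457  0.3376 0.0906]
vialbot [0.4528 0.3392 0.0038]
matL [ 4.625e-01 -1.854e-01 -3.000e-04]
matTop [ 0.6288 -0.1936  0.0011]
matR [ 0.6149 -0.3973  0.0011]
matbot [ 0.4545 -0.3831  0.    ]
rack [ 0.6759 -0.1977  0.0068]
rackfront bottom [ 0.6624 -0.3406  0.0057]
hole [ 0.7044 -0.3153  0.0351]
loopmid [ 6.439e-01 -2.665e-01 -2.000e-04]
vialA [ 0.6993 -0.271   0.1016]
vialB [ 0.7077 -0.2265  0.1002]
```

View pics/o1.png

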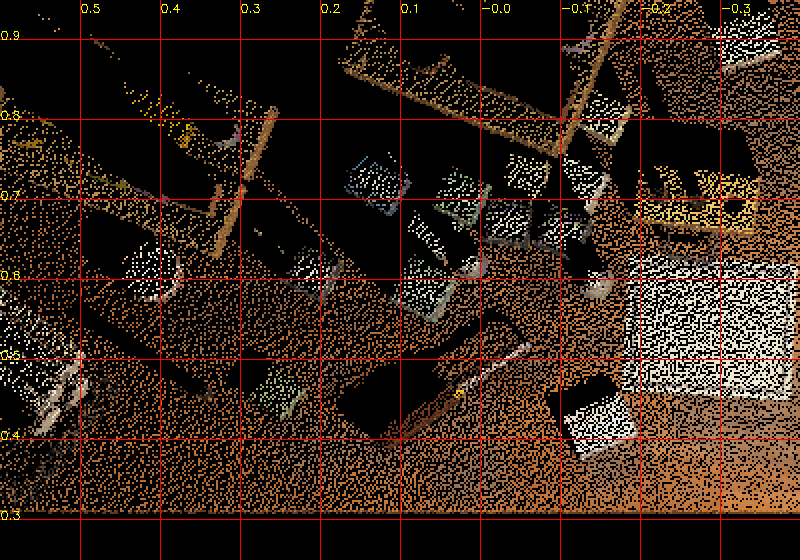

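View pics/o2.png

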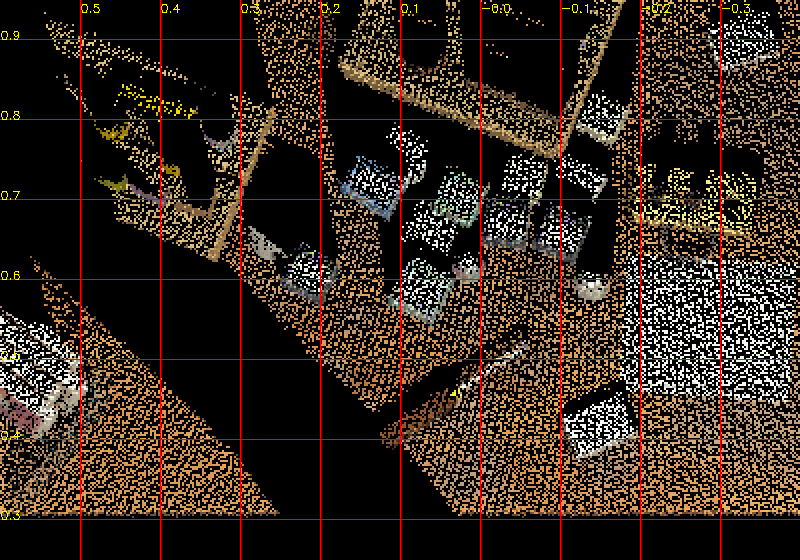

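```bash
cat > fit.py <<'E'
from h import *
def rect(P):
    r_=cv2.minAreaRect(P[:,:2].astype(np.float32)); return [np.round(a,4) for a in r_]
def pts(f,b,zl,zh,colf=None):
    s=dict(np.load(f'pics/{f}.npz'));c=cloud(s).reshape(-1,3);col=s['frame'].reshape(-1,3).astype(int)
    m=(c[:,0]>b[0])&(c[:,0]<b[1])&(c[:,1]>b[2])&(c[:,1]<b[3])&(c[:,2]>zl)&(c[:,2]<zh)
    if colf is not None: m&=colf(col)
    return c[m],col[m]
E
python3 - <<'E'
from fit import *
for f in('scene0','top0'):
    P,_=pts(f,(.37,.48,.01,.14),.036,.052); print(f,'grip top',len(P),rect(P),P.mean(0))
    P,_=pts(f,(.44,.55,-.07,.03),.028,.05); print(' rod',len(P),P.mean(0),np.polyfit(P[:,0],P[:,1],1),P[:,0].max(),P[:,1].min(), P[:,2].max())
    P,_=pts(f,(.63,.76,-.36,-.17),.034,.044); print(' racktop',len(P),rect(P),np.median(P[:,2]))
    P,_=pts(f,(.61,.668,-.31,-.2),.012,.03); print(' loop',len(P),rect(P))
    P,_=pts(f,(.43,.65,-.42,-.17),-.01,.005,lambda c:(c.min(1)>150)&(c.max(1)-c.min(1)<40)); print(' mat',len(P),rect(P),np.median(P[:,2]))
    P,_=pts(f,(.43,.48,.31,.36),.015,.1); print(' vial',len(P),P.mean(0) if len(P) else 0,P.max(0) if len(P) else 0)
    P,_=pts(f,(.43,.48,.31,.36),.086,.1); print(' vialtop',len(P),rect(P) if len(P)>3 else 0)
    P,_=pts(f,(.67,.76,-.36,-.17),.093,.11); print(' vials in rack',len(P),P.round(3).tolist()[:40:2])
E
```

```text
scene0 grip top 261 [array([0.4341, 0.0669]), array([0.0271, 0.1329]), np.float64(32.7677)] [0.42911964 0.06876834 0.04238402]
 rod 130 [ 0.48399873 -0.00998578  0.03764508] [-1.34523696  0.6411072 ] 0.521442377218511 -0.062065831205115884 0.045415746574476334
 racktop 723 [array([ 0.7001, -0.2708]), array([0.152 , 0.0746]), np.float64(82.8867)] 0.04003490185649938
 loop 162 [array([ 0.644 , -0.2695]), array([0.0785, 0.0475]), np.float64(87.801)]
 mat 3176 [array([ 0.5396, -0.2876]), array([0.2095, 0.171 ]), np.float64(86.5415)] 0.001312993891375902
 vial 120 [0.45638267 0.34028766 0.0555503 ] [0.46652821 0.35334439 0.09288206]
 vialtop 15 [array([0.4573, 0.3422]), array([0.0136, 0.0169]), np.float64(46.4397)]
 vials in rack 59 [[0.706, -0.218, 0.101], [0.711, -0.222, 0.1], [0.714, -0.226, 0.101], [0.702, -0.223, 0.101], [0.708, -0.227, 0.1], [0.712, -0.23, 0.1], [0.7, -0.225, 0.1], [0.701, -0.23, 0.101], [0.704, -0.235, 0.102], [0.702, -0.224, 0.095], [0.697, -0.232, 0.1], [0.707, -0.234, 0.097], [0.699, -0.226, 0.094], [0.703, -0.23, 0.094], [0.708, -0.234, 0.093], [0.704, -0.266, 
[... 450 characters left out ...]
3862754058699691
 loop 110 [array([ 0.6435, -0.2696]), array([0.0487, 0.0807]), np.float64(0.0149)]
 mat 2203 [array([ 0.5417, -0.2853]), array([0.2115, 0.1775]), np.float64(86.5397)] -0.00032840172708925586
 vial 0 0 0
 vialtop 0 0
 vials in rack 37 [[0.713, -0.218, 0.098], [0.715, -0.225, 0.096], [0.709, -0.225, 0.098], [0.705, -0.218, 0.096], [0.698, -0.224, 0.105], [0.705, -0.232, 0.098], [0.708, -0.267, 0.098], [0.708, -0.274, 0.098], [0.704, -0.222, 0.093], [0.703, -0.229, 0.094], [0.705, -0.267, 0.096], [0.697, -0.222, 0.095], [0.702, -0.264, 0.094], [0.697, -0.27, 0.1], [0.691, -0.276, 0.107], [0.694, -0.267, 0.098], [0.69, -0.273, 0.102], [0.687, -0.266, 0.1], [0.69, -0.274, 0.097]]
```

```bash
cat > go.py <<'E'
# usage: go.py x y z [jawdeg]: remaining shift in tool axes
import sys; from h import *
a=[float(v) for v in sys.argv[1:]]
s=r.get_state(); M=R.from_quat(s['eef_rot']).as_matrix(); d=np.array(a[:3])-s['tool_pos']
jaw=np.degrees(np.arctan2(M[1,1],M[0,1]))
print('t',round(s['clock'],2),'pos',np.round(s['tool_pos'],4),'jaw',round(jaw,1),'tilt z',M[:,2].round(3),'open',round(s['opening'],3),'F',np.round(s['contact_force'],1),'q',np.round(s['q'],2))
print('shift dx dy dz',np.round(M.T@d,4),'n50',np.linalg.norm(d)/.05)
if len(a)>3: print('yaw',np.round(np.radians((jaw-a[3]+180)%360-180),3))
E
python3 go.py .424 .077 .13 35
```

```text
t 0.1 pos [0.2281 0.5813 0.238 ] jaw 68.6 tilt z [-0.001 -0.002 -1.   ] open 1.003 F [ 0.8 -0.5 -1. ] q [-1.16  0.69 -0.19  1.57  0.16  0.9  -0.22]
shift dx dy dz [-0.3665 -0.3978  0.1087] n50 11.0336023944624
yaw 0.586
```

Call:
play_rows --targets '[{"dx": -0.03,"dy": -0.033,"jaw": 0},{"dx": -0.03,"dy": -0.033,"jaw": 0},{"dx": -0.03,"dy": -0.033,"jaw": 0},{"dx": -0.03,"dy": -0.033,"jaw": 0},{"dx": -0.03,"dy": -0.033,"jaw": 0}]'

```text
invalid input
```

```bash
python3 go.py .424 .077 .13 35
```

```text
t 0.1 pos [0.2281 0.5813 0.238 ] jaw 68.6 tilt z [-0.001 -0.002 -1.   ] open 1.003 F [ 0.8 -0.5 -1. ] q [-1.16  0.69 -0.19  1.57  0.16  0.9  -0.22]
shift dx dy dz [-0.3665 -0.3978  0.1087] n50 11.0336023944624
yaw 0.586
```

Likely every row needs all its keys.

Call:
play_rows --targets '[{"dx": -0.03,"dy": -0.033,"dz": 0,"yaw": 0,"jaw": 0},{"dx": -0.03,"dy": -0.033,"dz": 0,"yaw": 0,"jaw": 0},{"dx": -0.03,"dy": -0.033,"dz": 0,"yaw": 0,"jaw": 0},{"dx": -0.03,"dy": -0.033,"dz": 0,"yaw": 0,"jaw": 0},{"dx": -0.03,"dy": -0.033,"dz": 0,"yaw": 0,"jaw": 0}]'

```text
clock: 0.6
tool_pos: [0.3051, 0.3727, 0.235]
eef_rot: [0.18, 0.984, 0.001, -0.003]
contact_force: [0.0, 0.8, 0.3]
opening: 0.999
```

```bash
python3 go.py .424 .077 .13 35
```

```text
t 0.6 pos [0.3051 0.3727 0.235 ] jaw 69.3 tilt z [-0.005  0.002 -1.   ] open 0.999 F [0.  0.8 0.3] q [-0.83  0.52 -0.23  1.99  0.18  0.66  0.04]
shift dx dy dz [-0.2164 -0.2345  0.1038] n50 6.711038406890548
yaw 0.598
```

Call:
play_rows --targets '[{"dx": -0.031,"dy": -0.034,"dz": 0,"yaw": 0,"jaw": 0},{"dx": -0.031,"dy": -0.034,"dz": 0,"yaw": 0,"jaw": 0},{"dx": -0.031,"dy": -0.034,"dz": 0,"yaw": 0,"jaw": 0},{"dx": -0.031,"dy": -0.034,"dz": 0,"yaw": 0,"jaw": 0},{"dx": -0.031,"dy": -0.034,"dz": 0,"yaw": 0.1,"jaw": 0}]'

```text
clock: 1.1
tool_pos: [0.3914, 0.1496, 0.2337]
eef_rot: [0.229, 0.974, 0.0, -0.003]
contact_force: [1.5, -0.5, -0.4]
opening: 1.003
```

Call:
play_rows --targets '[{"dx": 0,"dy": 0,"dz": 0.01,"yaw": 0.14,"jaw": 0},{"dx": 0,"dy": 0,"dz": 0.01,"yaw": 0.14,"jaw": 0},{"dx": 0,"dy": 0,"dz": 0.01,"yaw": 0.14,"jaw": 0},{"dx": 0,"dy": 0,"dz": 0.01,"yaw": 0.06,"jaw": 0},{"dx": 0,"dy": 0,"dz": 0,"yaw": 0,"jaw": 0}]'

```text
clock: 1.6
tool_pos: [0.3942, 0.1378, 0.1921]
eef_rot: [0.469, 0.883, -0.003, -0.002]
contact_force: [0.0, -0.2, 0.1]
opening: 0.999
```

```bash
python3 go.py .424 .077 .011 35
python3 - <<'E'
from fit import *
snap('scene','scene1');snap('top','top1')
for f in('scene1','top1'):
    P,c=pts(f,(.37,.53,-.08,.15),.008,.055); print(f,len(P))
E
```

```text
t 1.6 pos [0.3942 0.1378 0.1921] jaw 34.1 tilt z [-0.005 -0.004 -1.   ] open 0.999 F [ 0.  -0.2  0.1] q [-0.41  0.52 -0.06  2.21  0.08  0.42  0.07]
shift dx dy dz [-0.0671 -0.0082  0.1811] n50 3.866734241734494
yaw -0.016
scene1 650
top1 58
```

View pics/scene1.png

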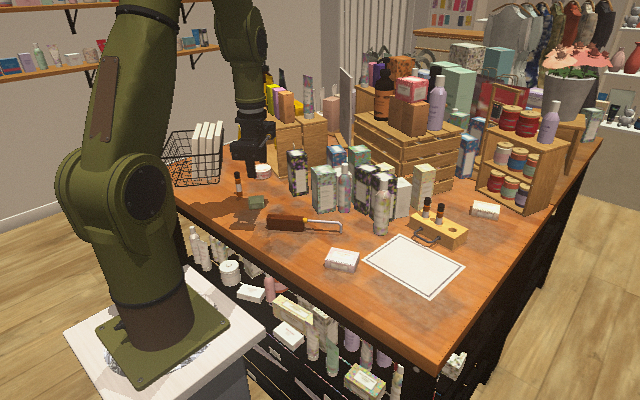

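View pics/top1.png

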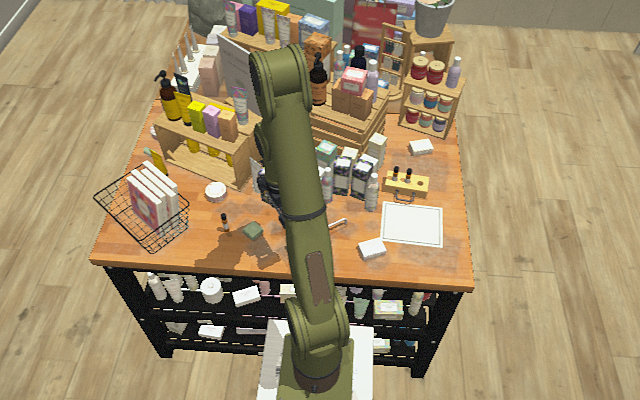

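The scene view shows the gripper above and behind the stick at (254,150). The stick is untouched at (288,222). Moving over the grip and down.

```bash
python3 go.py .427 .076 .011 34
```

```text
t 1.7 pos [0.3947 0.1383 0.1929] jaw 34.2 tilt z [-0.004 -0.003 -1.   ] open 0.999 F [-1.1 -0.1 -0.1] q [-0.41  0.52 -0.06  2.21  0.08  0.42  0.07]
shift dx dy dz [-0.0697 -0.0075  0.182 ] n50 3.900264451168922
yaw 0.004
```

Call:
play_rows --targets '[{"dx": -0.035,"dy": -0.004,"dz": 0.02,"yaw": 0,"jaw": 0},{"dx": -0.034,"dy": -0.003,"dz": 0.03,"yaw": 0,"jaw": 0},{"dx": 0,"dy": 0,"dz": 0.03,"yaw": 0,"jaw": 0},{"dx": 0,"dy": 0,"dz": 0.02,"yaw": 0,"jaw": 0},{"dx": 0,"dy": 0,"dz": 0,"yaw": 0,"jaw": 0}]'

```text
clock: 2.2
tool_pos: [0.4339, 0.0784, 0.093]
eef_rot: [0.463, 0.886, 0.003, 0.002]
contact_force: [-0.5, -0.4, 0.0]
opening: 1.001
```

```bash
python3 go.py .427 .076 .011 34
```

```text
t 2.2 pos [0.4339 0.0784 0.093 ] jaw 34.8 tilt z [ 0.007  0.004 -1.   ] open 1.001 F [-0.5 -0.4  0. ] q [-0.26  0.75 -0.03  2.24  0.15  0.15  0.18]
shift dx dy dz [ 0.0021 -0.0077  0.0819] n50 1.6466569797285686
yaw 0.014
```

Call:
play_rows --targets '[{"dx": 0.001,"dy": -0.004,"dz": 0.025,"yaw": 0,"jaw": 0},{"dx": 0.001,"dy": -0.003,"dz": 0.025,"yaw": 0,"jaw": 0},{"dx": 0,"dy": 0,"dz": 0.02,"yaw": 0,"jaw": 0},{"dx": 0,"dy": 0,"dz": 0.01,"yaw": 0,"jaw": 0},{"dx": 0,"dy": 0,"dz": 0,"yaw": 0,"jaw": 0}]'

```text
clock: 2.7
tool_pos: [0.439, 0.0785, 0.039]
eef_rot: [0.46, 0.888, 0.001, 0.002]
contact_force: [-0.0, -0.2, 0.9]
opening: 0.998
```

```bash
python3 go.py .427 .076 .011 34
```

```text
t 2.7 pos [0.439  0.0785 0.039 ] jaw 35.2 tilt z [ 0.004  0.    -1.   ] open 0.998 F [-0.  -0.2  0.9] q [-0.25  0.87 -0.04  2.24  0.82  0.05 -0.48]
shift dx dy dz [ 0.0049 -0.0113  0.0279] n50 0.6105216729417499
yaw 0.021
```

Call:
play_rows --targets '[{"dx": -0.004,"dy": -0.006,"dz": 0.01,"yaw": 0,"jaw": 0},{"dx": -0.004,"dy": -0.005,"dz": 0.01,"yaw": 0,"jaw": 0},{"dx": 0,"dy": -0.003,"dz": 0.01,"yaw": 0,"jaw": 0},{"dx": 0,"dy": 0,"dz": 0,"yaw": 0,"jaw": 0},{"dx": 0,"dy": 0,"dz": 0,"yaw": 0,"jaw": 0}]'

```text
clock: 3.2
tool_pos: [0.438, 0.0695, 0.0279]
eef_rot: [0.459, 0.888, -0.002, 0.002]
contact_force: [-0.5, 0.4, -1.1]
opening: 0.998
```

```bash
python3 go.py .433 .067 .011 34
python3 - <<'E'
from h import *
s=snap('scene','scene2');cv2.imwrite('pics/z3.png',cv2.resize(cv2.imread('pics/scene2.png')[150:270,200:400],None,fx=4,fy=4,interpolation=2))
E
```

```text
t 3.2 pos [0.438  0.0695 0.0279] jaw 35.3 tilt z [ 0.002 -0.006 -1.   ] open 0.998 F [-0.5  0.4 -1.1] q [-0.2   0.89 -0.11  2.24  1.46  0.09 -1.11]
shift dx dy dz [ 0.001  -0.0055  0.0169] n50 0.35623658809569536
yaw 0.023
```

View pics/z3.png

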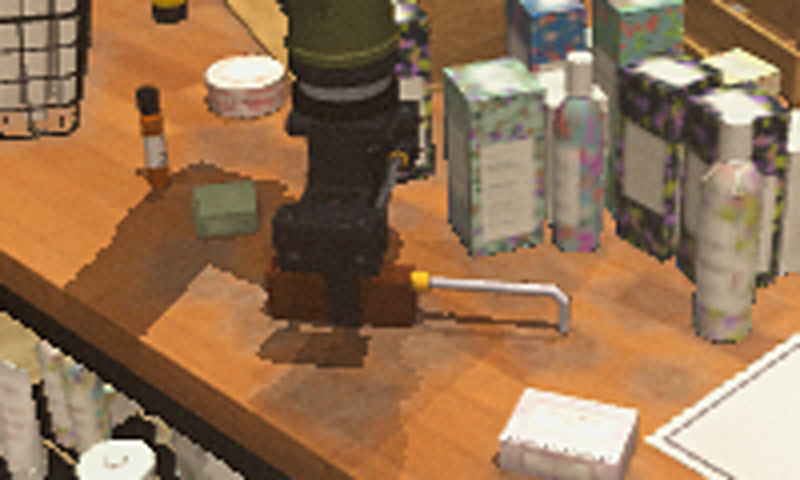

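The near finger straddles the grip at about (345,290) in the zoom, close to mid-grip, with the hook at (565,330). Going down the last 16 mm and closing.

Call:
play_rows --targets '[{"dx": 0,"dy": -0.004,"dz": 0.008,"yaw": 0,"jaw": 0},{"dx": 0,"dy": -0.003,"dz": 0.008,"yaw": 0,"jaw": 0},{"dx": 0,"dy": 0,"dz": 0.006,"yaw": 0,"jaw": 0},{"dx": 0,"dy": 0,"dz": 0.003,"yaw": 0,"jaw": 0},{"dx": 0,"dy": 0,"dz": 0,"yaw": 0,"jaw": 0}]'

```text
clock: 3.75
tool_pos: [0.4348, 0.0654, 0.0069]
eef_rot: [0.459, 0.888, -0.003, 0.005]
contact_force: [0.9, -1.1, 1.2]
opening: 1.005
```

```bash
python3 go.py .433 .067 .011 34
```

```text
t 3.75 pos [0.4348 0.0654 0.0069] jaw 35.3 tilt z [ 0.006 -0.011 -1.   ] open 1.005 F [ 0.9 -1.1  1.2] q [-0.11  0.95 -0.25  2.25  1.77  0.22 -1.42]
shift dx dy dz [ 0.0023 -0.0005 -0.0041] n50 0.09405973729448266
yaw 0.023
```

Call:
play_rows --targets '[{"dx": 0,"dy": 0,"dz": -0.003,"yaw": 0,"jaw": 0.5},{"dx": 0,"dy": 0,"dz": 0,"yaw": 0,"jaw": 1},{"dx": 0,"dy": 0,"dz": 0,"yaw": 0,"jaw": 1},{"dx": 0,"dy": 0,"dz": 0,"yaw": 0,"jaw": 1},{"dx": 0,"dy": 0,"dz": 0,"yaw": 0,"jaw": 1}]' --squeeze 45

```text
clock: 4.25
tool_pos: [0.4354, 0.0659, 0.0116]
eef_rot: [0.458, 0.889, -0.003, 0.006]
contact_force: [-0.1, -0.1, 0.5]
opening: 0.57
```

```bash
python3 go.py .42 .06 .10 34
```

```text
t 4.25 pos [0.4354 0.0659 0.0116] jaw 35.4 tilt z [ 0.008 -0.012 -1.   ] open 0.57 F [-0.1 -0.1  0.5] q [-0.13  0.93 -0.22  2.25  1.76  0.2  -1.4 ]
shift dx dy dz [ 0.0029 -0.016  -0.0885] n50 1.799256617683165
yaw 0.025
```

Call:
play_rows --targets '[{"dx": 0,"dy": 0,"dz": 0,"yaw": 0,"jaw": 1},{"dx": 0,"dy": 0,"dz": 0,"yaw": 0,"jaw": 1},{"dx": 0,"dy": 0,"dz": 0,"yaw": 0,"jaw": 1},{"dx": 0,"dy": 0,"dz": 0,"yaw": 0,"jaw": 1},{"dx": 0,"dy": 0,"dz": 0,"yaw": 0,"jaw": 1}]'

```text
clock: 4.75
tool_pos: [0.4355, 0.0659, 0.0115]
eef_rot: [0.458, 0.889, -0.003, 0.006]
contact_force: [0.6, -0.1, -0.5]
opening: 0.267
```

```bash
python3 go.py .42 .06 .10 34
```

```text
t 4.75 pos [0.4355 0.0659 0.0115] jaw 35.4 tilt z [ 0.008 -0.012 -1.   ] open 0.267 F [ 0.6 -0.1 -0.5] q [-0.13  0.94 -0.22  2.25  1.76  0.2  -1.4 ]
shift dx dy dz [ 0.0029 -0.0161 -0.0885] n50 1.7998757182345477
yaw 0.025
```

Call:
play_rows --targets '[{"dx": 0,"dy": 0,"dz": -0.01,"yaw": 0,"jaw": 1},{"dx": 0,"dy": 0,"dz": -0.02,"yaw": 0,"jaw": 1},{"dx": 0,"dy": 0,"dz": -0.02,"yaw": 0,"jaw": 1},{"dx": 0,"dy": 0,"dz": -0.02,"yaw": 0,"jaw": 1},{"dx": 0,"dy": 0,"dz": 0,"yaw": 0,"jaw": 1}]'

```text
clock: 5.25
tool_pos: [0.4336, 0.0651, 0.0665]
eef_rot: [0.458, 0.889, -0.007, 0.006]
contact_force: [-0.3, 0.1, -1.0]
opening: 0.271
```

```bash
python3 go.py .41 -.27 .09 34
```

```text
t 5.25 pos [0.4336 0.0651 0.0665] jaw 35.5 tilt z [ 0.003 -0.018 -1.   ] open 0.271 F [-0.3  0.1 -1. ] q [-0.09  0.81 -0.29  2.24  1.14  0.25 -0.8 ]
shift dx dy dz [-0.2594 -0.214  -0.0175] n50 6.735232858922876
yaw 0.026
```

Call:
play_rows --targets '[{"dx": -0.026,"dy": -0.021,"dz": -0.004,"yaw": 0,"jaw": 1},{"dx": -0.037,"dy": -0.03,"dz": -0.004,"yaw": 0,"jaw": 1},{"dx": -0.037,"dy": -0.03,"dz": -0.003,"yaw": 0,"jaw": 1},{"dx": -0.037,"dy": -0.03,"dz": -0.003,"yaw": 0,"jaw": 1},{"dx": -0.037,"dy": -0.03,"dz": -0.003,"yaw": 0,"jaw": 1}]'

```text
clock: 5.75
tool_pos: [0.4239, -0.1551, 0.0835]
eef_rot: [0.45, 0.893, -0.002, 0.005]
contact_force: [1.0, 0.1, -0.8]
opening: 0.272
```

```bash
python3 go.py .41 -.27 .09 34
```

```text
t 5.75 pos [ 0.4239 -0.1551  0.0835] jaw 36.5 tilt z [ 0.007 -0.008 -1.   ] open 0.272 F [ 1.   0.1 -0.8] q [ 0.51  0.8  -0.44  2.2   1.06  0.36 -0.19]
shift dx dy dz [-0.0841 -0.0796 -0.0058] n50 2.3183125681262693
yaw 0.044
```

Call:
play_rows --targets '[{"dx": -0.037,"dy": -0.03,"dz": 0,"yaw": 0,"jaw": 1},{"dx": -0.035,"dy": -0.03,"dz": 0,"yaw": -0.05,"jaw": 1},{"dx": -0.02,"dy": -0.02,"dz": 0,"yaw": -0.1,"jaw": 1},{"dx": 0,"dy": 0,"dz": 0,"yaw": -0.13,"jaw": 1},{"dx": 0,"dy": 0,"dz": 0,"yaw": -0.14,"jaw": 1}]'

```text
clock: 6.25
tool_pos: [0.41, -0.2939, 0.0789]
eef_rot: [0.257, 0.967, -0.007, 0.003]
contact_force: [-0.8, 0.0, -1.1]
opening: 0.269
```

Call:
play_rows --targets '[{"dx": 0,"dy": 0,"dz": 0,"yaw": -0.14,"jaw": 1},{"dx": 0,"dy": 0,"dz": 0,"yaw": -0.14,"jaw": 1},{"dx": 0,"dy": 0,"dz": 0,"yaw": -0.14,"jaw": 1},{"dx": 0,"dy": 0,"dz": 0,"yaw": -0.14,"jaw": 1},{"dx": 0,"dy": 0,"dz": 0,"yaw": -0.14,"jaw": 1}]'

```text
clock: 6.75
tool_pos: [0.4068, -0.2967, 0.0723]
eef_rot: [-0.102, 0.995, -0.008, -0.002]
contact_force: [-0.6, -0.3, -0.7]
opening: 0.271
```

```bash
python3 go.py .49 -.303 .07 105
```

```text
t 6.75 pos [ 0.4068 -0.2967  0.0723] jaw 101.7 tilt z [-0.002 -0.016 -1.   ] open 0.271 F [-0.6 -0.3 -0.7] q [ 0.99  0.93 -0.78  2.04  1.15  0.69  1.19]
shift dx dy dz [-0.0802 -0.023   0.0022] n50 1.668409667725102
yaw -0.057
```

Call:
play_rows --targets '[{"dx": -0.025,"dy": -0.008,"dz": 0.002,"yaw": -0.03,"jaw": 1},{"dx": -0.025,"dy": -0.008,"dz": 0.002,"yaw": -0.02,"jaw": 1},{"dx": -0.022,"dy": -0.004,"dz": 0,"yaw": 0,"jaw": 1},{"dx": 0,"dy": 0,"dz": 0,"yaw": 0,"jaw": 1},{"dx": 0,"dy": 0,"dz": 0,"yaw": 0,"jaw": 1}]'

```text
clock: 7.25
tool_pos: [0.4788, -0.3015, 0.0601]
eef_rot: [-0.128, 0.992, -0.008, -0.006]
contact_force: [-0.2, -0.6, -1.1]
opening: 0.27
```

```bash
python3 go.py .49 -.303 .07 105;python3 - <<'E'
from fit import *
snap('scene','scene3');snap('top','top3')
cv2.imwrite('pics/z4.png',cv2.resize(cv2.imread('pics/scene3.png')[150:300,300:500],None,fx=4,fy=4,interpolation=2))
cv2.imwrite('pics/z5.png',cv2.resize(cv2.imread('pics/top3.png')[130:270,300:460],None,fx=4,fy=4,interpolation=2))
for f in('scene3','top3'):
    P,_=pts(f,(.56,.68,-.31,-.2),.05,.12); 
    if len(P): print(f,len(P),P.mean(0),P[np.argsort(-P[:,0])[:12]].round(4).tolist())
E
```

```text
t 7.25 pos [ 0.4788 -0.3015  0.0601] jaw 104.7 tilt z [-0.01  -0.018 -1.   ] open 0.27 F [-0.2 -0.6 -1.1] q [ 0.92  1.01 -0.81  1.85  1.07  0.8   1.33]
shift dx dy dz [-0.0103 -0.0044 -0.01  ] n50 0.30017183453151963
yaw -0.005
top3 43 [ 0.59662163 -0.27236713  0.07880249] [[0.6768, -0.2977, 0.0504], [0.6268, -0.2629, 0.0631], [0.6239, -0.2665, 0.0616], [0.6195, -0.2638, 0.0557], [0.6194, -0.2675, 0.0783], [0.6193, -0.2622, 0.0669], [0.6193, -0.2672, 0.0563], [0.6192, -0.2664, 0.0618], [0.6185, -0.2628, 0.0624], [0.6159, -0.2635, 0.0822], [0.6151, -0.27, 0.0839], [0.6113, -0.2633, 0.0825]]
```

View pics/z4.png

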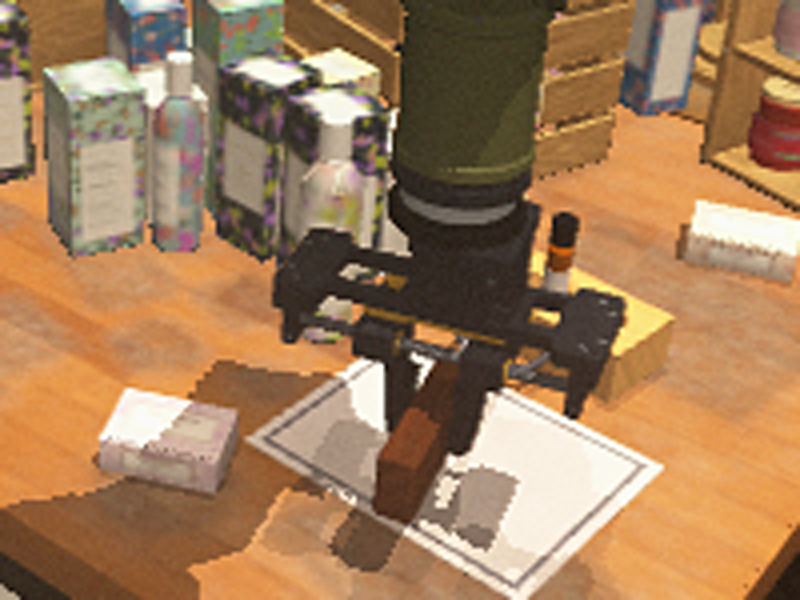

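View pics/z5.png

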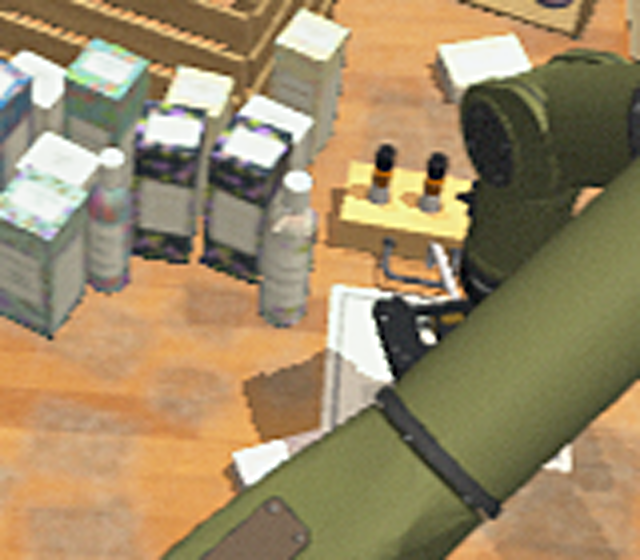

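The top zoom shows the hook end at about (440,250), close to the loop at (385-450, 240-285). Its measured tip at (.622,-.264) matches the prediction. Moving it over the loop opening and down part way.

```bash
python3 go.py .50 -.304 .045 105
```

```text
t 7.35 pos [ 0.4787 -0.3014  0.0606] jaw 104.7 tilt z [-0.01  -0.018 -1.   ] open 0.27 F [ 0.3 -0.5 -0.2] q [ 0.92  1.01 -0.81  1.85  1.07  0.8   1.33]
shift dx dy dz [-0.0202 -0.0077  0.0154] n50 0.5304845238715273
yaw -0.005
```

Call:
play_rows --targets '[{"dx": -0.011,"dy": -0.003,"dz": -0.003,"yaw": 0,"jaw": 1},{"dx": -0.01,"dy": -0.003,"dz": -0.002,"yaw": 0,"jaw": 1},{"dx": 0,"dy": 0,"dz": 0.003,"yaw": 0,"jaw": 1},{"dx": 0,"dy": 0,"dz": 0.003,"yaw": 0,"jaw": 1},{"dx": 0,"dy": 0,"dz": 0,"yaw": 0,"jaw": 1}]'

```text
clock: 7.85
tool_pos: [0.5002, -0.303, 0.0592]
eef_rot: [-0.127, 0.992, -0.009, -0.007]
contact_force: [-0.4, 0.3, -1.3]
opening: 0.265
```

```bash
python3 go.py .50 -.304 .02 105;python3 - <<'E'
from fit import *
snap('top','top4')
cv2.imwrite('pics/z6.png',cv2.resize(cv2.imread('pics/top4.png')[160:220,370:450],None,fx=8,fy=8,interpolation=2))
P,_=pts('top4',(.56,.665,-.31,-.2),.034,.09); print(len(P),P[np.argsort(-P[:,0])[:16]].round(4).tolist())
E
```

```text
t 7.85 pos [ 0.5002 -0.303   0.0592] jaw 104.7 tilt z [-0.012 -0.019 -1.   ] open 0.265 F [-0.4  0.3 -1.3] q [ 0.89  1.03 -0.81  1.79  1.04  0.83  1.36]
shift dx dy dz [-0.0002 -0.0002  0.0393] n50 0.7851455527594082
yaw -0.006
51 [[0.6645, -0.2531, 0.0381], [0.6645, -0.2636, 0.0393], [0.6642, -0.2853, 0.0363], [0.6642, -0.2593, 0.0448], [0.6629, -0.25, 0.0342], [0.6609, -0.295, 0.0413], [0.6592, -0.2885, 0.0371], [0.6586, -0.264, 0.0352], [0.6479, -0.2674, 0.0599], [0.6446, -0.2648, 0.0526], [0.6442, -0.2682, 0.0534], [0.6438, -0.2654, 0.048], [0.6427, -0.2683, 0.0774], [0.6425, -0.2671, 0.0609], [0.6422, -0.2693, 0.0448], [0.6415, -0.2646, 0.0784]]
```

View pics/z6.png

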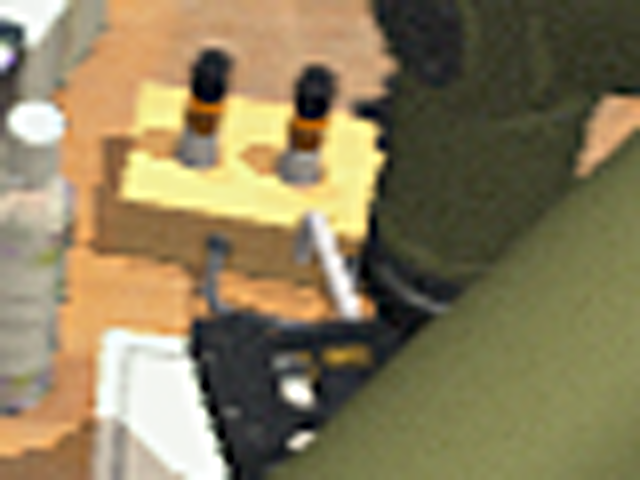

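Measured hook centre is about (.645,-.267), inside the expected loop opening (x .628-.665, y about -.265±.027). Descending.

Call:
play_rows --targets '[{"dx": 0,"dy": 0,"dz": 0.013,"yaw": 0,"jaw": 1},{"dx": 0,"dy": 0,"dz": 0.013,"yaw": 0,"jaw": 1},{"dx": 0,"dy": 0,"dz": 0.01,"yaw": 0,"jaw": 1},{"dx": 0,"dy": 0,"dz": 0.002,"yaw": 0,"jaw": 1},{"dx": 0,"dy": 0,"dz": 0,"yaw": 0,"jaw": 1}]'

```text
clock: 8.4
tool_pos: [0.498, -0.3039, 0.0167]
eef_rot: [-0.127, 0.992, -0.008, -0.008]
contact_force: [0.0, -0.6, 0.3]
opening: 0.266
```

```bash
python3 go.py .50 -.304 .02 105;python3 - <<'E'
from fit import *
snap('top','top5')
cv2.imwrite('pics/z7.png',cv2.resize(cv2.imread('pics/top5.png')[160:220,370:450],None,fx=8,fy=8,interpolation=2))
E
```

```text
t 8.4 pos [ 0.498  -0.3039  0.0167] jaw 104.6 tilt z [-0.015 -0.019 -1.   ] open 0.266 F [ 0.  -0.6  0.3] q [ 0.87  1.09 -0.77  1.8   1.12  0.78  1.3 ]
shift dx dy dz [-0.0019 -0.0006 -0.0034] n50 0.07821105064527402
yaw -0.006
```

View pics/z7.png

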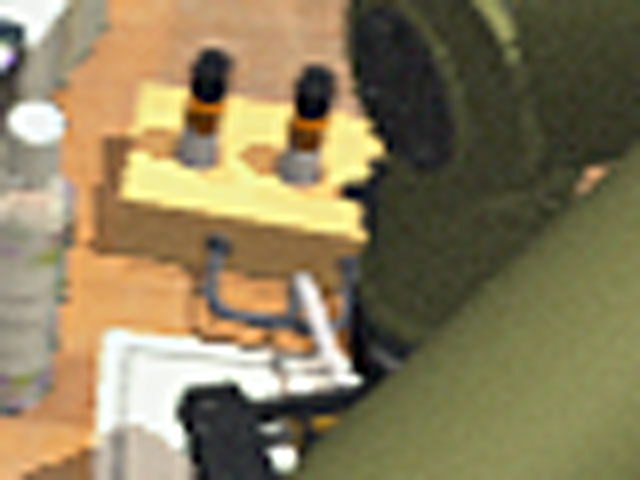

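The hook rod end at (300,280) in the zoom lies inside the loop, which spans x 215-345 with its front bar at y≈320. Raising slightly and starting the drag.

Call:
play_rows --targets '[{"dx": 0.006,"dy": 0,"dz": -0.004,"yaw": 0,"jaw": 1},{"dx": 0.01,"dy": 0.0005,"dz": 0,"yaw": 0,"jaw": 1},{"dx": 0.012,"dy": 0.0005,"dz": 0,"yaw": 0,"jaw": 1},{"dx": 0.012,"dy": 0.0005,"dz": 0,"yaw": 0,"jaw": 1},{"dx": 0.012,"dy": 0.0005,"dz": 0,"yaw": 0,"jaw": 1}]'

```text
clock: 8.95
tool_pos: [0.4472, -0.3152, 0.024]
eef_rot: [-0.128, 0.992, -0.009, -0.005]
contact_force: [1.8, -0.3, -2.3]
opening: 0.269
```

```bash
python3 go.py .327 -.322 .02 105;python3 - <<'E'
from fit import *
for n in('scene','top'):snap(n,n+'6')
cv2.imwrite('pics/z8.png',np.hstack([cv2.resize(cv2.imread('pics/top6.png')[160:240,360:450],None,fx=4,fy=4,interpolation=2),cv2.resize(cv2.imread('pics/scene6.png')[180:260,390:480],None,fx=4,fy=4,interpolation=2)]))
for f in('scene6','top6'):
    P,_=pts(f,(.53,.76,-.36,-.17),.036,.043,lambda c:(c[:,0]>150)&(c[:,0]-c[:,2]>70)); print(' racktop',len(P),rect(P))
E
```

```text
t 8.95 pos [ 0.4472 -0.3152  0.024 ] jaw 104.7 tilt z [-0.007 -0.019 -1.   ] open 0.269 F [ 1.8 -0.3 -2.3] q [ 0.94  1.04 -0.75  1.92  1.18  0.71  1.26]
shift dx dy dz [0.118 0.024 0.005] n50 2.409294099430546
yaw -0.005
 racktop 409 [array([ 0.6602, -0.2952]), array([0.1101, 0.0738]), np.float64(85.5898)]
 racktop 256 [array([ 0.6562, -0.2561]), array([0.1141, 0.0778]), np.float64(88.0275)]
```

View pics/z8.png

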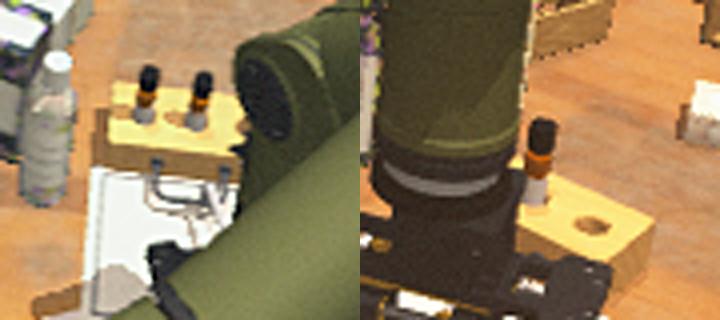

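Call:
play_rows --targets '[{"dx": 0.009,"dy": -0.0015,"dz": 0.002,"yaw": 0,"jaw": 1},{"dx": 0.009,"dy": -0.0015,"dz": 0.002,"yaw": 0,"jaw": 1},{"dx": 0.009,"dy": -0.0015,"dz": 0.001,"yaw": 0,"jaw": 1},{"dx": 0.009,"dy": -0.0015,"dz": 0,"yaw": 0,"jaw": 1},{"dx": 0.009,"dy": -0.0015,"dz": 0,"yaw": 0,"jaw": 1}]'

```text
clock: 9.55
tool_pos: [0.404, -0.3347, 0.0196]
eef_rot: [-0.128, 0.992, -0.009, -0.003]
contact_force: [1.6, -0.3, -0.5]
opening: 0.271
```

```bash
python3 go.py .33 -.322 .02 105;python3 - <<'E'
from fit import *
for n in('scene','top'):snap(n,n+'7')
cv2.imwrite('pics/z9.png',np.hstack([cv2.resize(cv2.imread('pics/top7.png')[160:240,360:450],None,fx=4,fy=4,interpolation=2),cv2.resize(cv2.imread('pics/scene7.png')[180:270,390:480],None,fx=4,fy=4,interpolation=2)[:320]]))
for f in('scene7','top7'):
    P,_=pts(f,(.5,.76,-.40,-.17),.036,.043,lambda c:(c[:,0]>150)&(c[:,0]-c[:,2]>70)); print(' racktop',len(P),rect(P),cv2.boxPoints(cv2.minAreaRect(P[:,:2].astype(np.float32))).round(3).tolist())
E
```

```text
t 9.55 pos [ 0.404  -0.3347  0.0196] jaw 104.7 tilt z [-0.004 -0.018 -1.   ] open 0.271 F [ 1.6 -0.3 -0.5] q [ 1.01  1.03 -0.72  1.99  1.24  0.66  1.25]
shift dx dy dz [ 0.0684  0.0312 -0.0004] n50 1.5027830905173791
yaw -0.004
 racktop 432 [array([ 0.6187, -0.3218]), array([0.0749, 0.0771]), np.float64(2.8129)] [[0.5789999961853027, -0.2849999964237213], [0.5830000042915344, -0.3619999885559082], [0.6579999923706055, -0.3580000102519989], [0.6539999842643738, -0.2809999883174896]]
 racktop 291 [array([ 0.6121, -0.2742]), array([0.0729, 0.1287]), np.float64(0.03)] [[0.5759999752044678, -0.20999999344348907], [0.5759999752044678, -0.33899998664855957], [0.6489999890327454, -0.33799999952316284], [0.6480000019073486, -0.20999999344348907]]
```

View pics/z9.png

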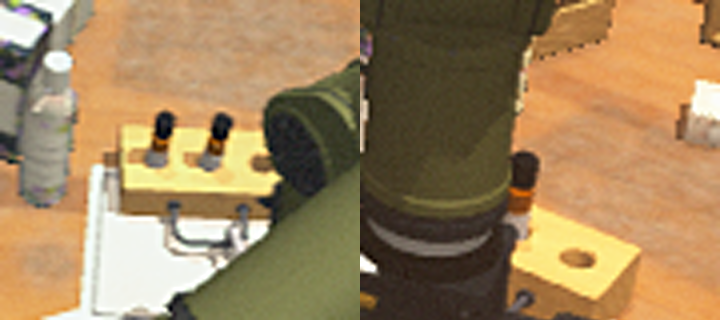

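Call:
play_rows --targets '[{"dx": 0.009,"dy": 0.0034,"dz": 0,"yaw": 0,"jaw": 1},{"dx": 0.009,"dy": 0.0034,"dz": 0,"yaw": 0,"jaw": 1},{"dx": 0.009,"dy": 0.0034,"dz": 0,"yaw": 0,"jaw": 1},{"dx": 0.009,"dy": 0.0034,"dz": 0,"yaw": 0,"jaw": 1},{"dx": 0.009,"dy": 0.0034,"dz": 0,"yaw": 0,"jaw": 1}]'

```text
clock: 10.15
tool_pos: [0.3518, -0.3301, 0.0197]
eef_rot: [-0.127, 0.992, -0.009, -0.004]
contact_force: [2.3, -0.8, -1.5]
opening: 0.261
```

```bash
python3 go.py .33 -.327 .02 105;python3 - <<'E'
from fit import *
for n in('scene','top'):snap(n,n+'8')
cv2.imwrite('pics/z10.png',np.hstack([cv2.resize(cv2.imread('pics/top8.png')[170:250,360:450],None,fx=4,fy=4,interpolation=2),cv2.resize(cv2.imread('pics/scene8.png')[200:280,390:480],None,fx=4,fy=4,interpolation=2)[:320]]))
for f in('scene8','top8'):
    P,_=pts(f,(.5,.76,-.40,-.17),.036,.043,lambda c:(c[:,0]>150)&(c[:,0]-c[:,2]>70)); print(' racktop',len(P),rect(P),cv2.boxPoints(cv2.minAreaRect(P[:,:2].astype(np.float32))).round(3).tolist())
E
```

```text
t 10.15 pos [ 0.3518 -0.3301  0.0197] jaw 104.6 tilt z [-0.006 -0.019 -1.   ] open 0.261 F [ 2.3 -0.8 -1.5] q [ 1.05  1.01 -0.69  2.12  1.37  0.6   1.14]
shift dx dy dz [ 0.0203  0.0085 -0.0002] n50 0.44105971102486435
yaw -0.007
 racktop 591 [array([ 0.5651, -0.3029]), array([0.1239, 0.074 ]), np.float64(85.7142)] [[0.5239999890327454, -0.3619999885559082], [0.597000002861023, -0.367000013589859], [0.6069999933242798, -0.24400000274181366], [0.5329999923706055, -0.23800000548362732]]
 racktop 308 [array([ 0.5635, -0.2755]), array([0.1258, 0.0737]), np.float64(83.7124)] [[0.5199999809265137, -0.33399999141693115], [0.5929999947547913, -0.34200000762939453], [0.6069999933242798, -0.21699999272823334], [0.5339999794960022, -0.20900000631809235]]
```

View pics/z10.png

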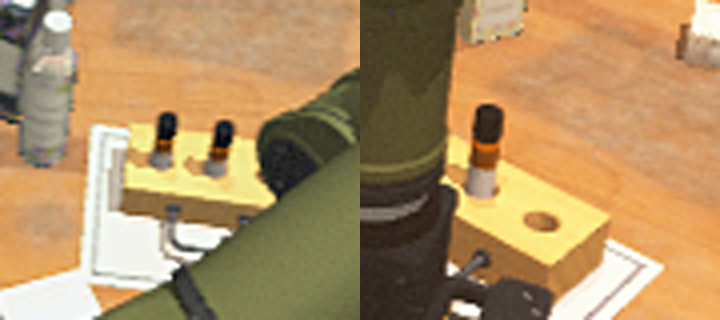

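Call:
play_rows --targets '[{"dx": 0.008,"dy": 0.0025,"dz": 0,"yaw": 0,"jaw": 1},{"dx": 0.008,"dy": 0.0025,"dz": 0,"yaw": 0,"jaw": 1},{"dx": 0.006,"dy": 0.002,"dz": 0,"yaw": 0,"jaw": 1},{"dx": 0,"dy": 0,"dz": 0,"yaw": 0,"jaw": 1},{"dx": 0,"dy": 0,"dz": 0,"yaw": 0,"jaw": 1}]'

```text
clock: 10.75
tool_pos: [0.3256, -0.329, 0.0198]
eef_rot: [-0.127, 0.992, -0.009, -0.005]
contact_force: [1.9, 0.6, -0.7]
opening: 0.269
```

```bash
python3 go.py .33 -.327 .02 105;python3 - <<'E'
from fit import *
for n in('scene','top'):snap(n,n+'9')
for f in('scene9','top9'):
    P,_=pts(f,(.45,.76,-.40,-.17),.036,.043,lambda c:(c[:,0]>150)&(c[:,0]-c[:,2]>70)); print(' racktop',len(P),rect(P),cv2.boxPoints(cv2.minAreaRect(P[:,:2].astype(np.float32))).round(3).tolist())
E
```

```text
t 10.75 pos [ 0.3256 -0.329   0.0198] jaw 104.6 tilt z [-0.008 -0.019 -1.   ] open 0.269 F [ 1.9  0.6 -0.7] q [ 1.08  1.   -0.67  2.17  1.44  0.58  1.08]
shift dx dy dz [-0.0047  0.0008 -0.0003] n50 0.09586262644420183
yaw -0.007
 racktop 680 [array([ 0.5392, -0.2993]), array([0.1325, 0.0727]), np.float64(82.161)] [[0.49399998784065247, -0.36000001430511475], [0.5659999847412109, -0.3700000047683716], [0.5839999914169312, -0.23899999260902405], [0.5120000243186951, -0.2290000021457672]]
 racktop 290 [array([ 0.5389, -0.2714]), array([0.1169, 0.07  ]), np.float64(84.0014)] [[0.49799999594688416, -0.32600000500679016], [0.5680000185966492, -0.3330000042915344], [0.5799999833106995, -0.21699999272823334], [0.5099999904632568, -0.20999999344348907]]
```

View pics/scene9.png

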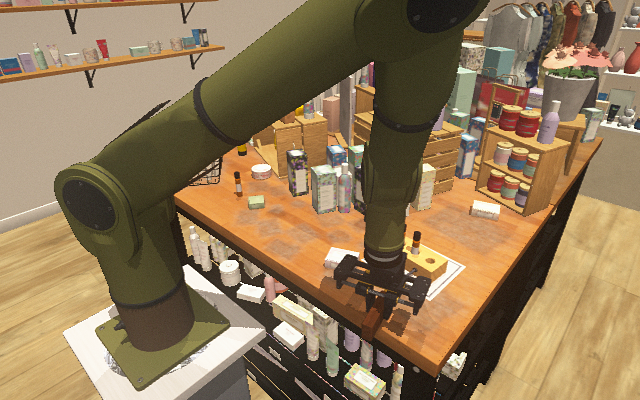

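The rack is at about (.540,-.289) with yaw about -6°, against the mat at (.540,-.287) and -3.5°. That's good. Next I'll free the hook and lift.

Call:
play_rows --targets '[{"dx": -0.005,"dy": -0.001,"dz": 0,"yaw": 0,"jaw": 1},{"dx": -0.004,"dy": -0.001,"dz": 0,"yaw": 0,"jaw": 1},{"dx": 0,"dy": 0,"dz": -0.01,"yaw": 0,"jaw": 1},{"dx": 0,"dy": 0,"dz": -0.02,"yaw": 0,"jaw": 1},{"dx": 0,"dy": 0,"dz": -0.02,"yaw": 0,"jaw": 1}]'

```text
clock: 11.35
tool_pos: [0.3356, -0.3266, 0.0686]
eef_rot: [-0.127, 0.992, -0.007, -0.008]
contact_force: [-0.4, -0.8, 0.1]
opening: 0.269
```

Call:
play_rows --targets '[{"dx": 0,"dy": 0,"dz": -0.01,"yaw": 0,"jaw": 1},{"dx": 0,"dy": 0,"dz": -0.01,"yaw": 0,"jaw": 1},{"dx": 0,"dy": 0,"dz": -0.01,"yaw": 0,"jaw": 1},{"dx": 0,"dy": 0,"dz": 0,"yaw": 0,"jaw": 1},{"dx": 0,"dy": 0,"dz": 0,"yaw": 0,"jaw": 1}]'

```text
clock: 11.85
tool_pos: [0.3383, -0.326, 0.1019]
eef_rot: [-0.128, 0.992, -0.008, -0.007]
contact_force: [-0.1, 0.1, -0.4]
opening: 0.266
```

```bash
python3 go.py .40 -.29 .10 36
```

```text
t 11.85 pos [ 0.3383 -0.326   0.1019] jaw 104.7 tilt z [-0.011 -0.018 -1.   ] open 0.266 F [-0.1  0.1 -0.4] q [ 1.12  0.85 -0.79  2.13  1.11  0.67  1.36]
shift dx dy dz [-0.0689  0.0191  0.0005] n50 1.4296034983686385
yaw 1.199
```

Call:
play_rows --targets '[{"dx": 0,"dy": 0,"dz": 0,"yaw": 0.14,"jaw": 1},{"dx": 0,"dy": 0,"dz": 0,"yaw": 0.14,"jaw": 1},{"dx": 0,"dy": 0,"dz": 0,"yaw": 0.14,"jaw": 1},{"dx": 0,"dy": 0,"dz": 0,"yaw": 0.14,"jaw": 1},{"dx": 0,"dy": 0,"dz": 0,"yaw": 0.14,"jaw": 1}]'

```text
clock: 12.35
tool_pos: [0.3373, -0.325, 0.0988]
eef_rot: [0.232, 0.973, -0.009, -0.006]
contact_force: [-0.2, -0.8, -0.9]
opening: 0.269
```

Call:
play_rows --targets '[{"dx": 0,"dy": 0,"dz": 0,"yaw": 0.14,"jaw": 1},{"dx": 0,"dy": 0,"dz": 0,"yaw": 0.14,"jaw": 1},{"dx": 0,"dy": 0,"dz": 0,"yaw": 0.14,"jaw": 1},{"dx": 0,"dy": 0,"dz": 0,"yaw": 0.07,"jaw": 1},{"dx": 0,"dy": 0,"dz": 0,"yaw": 0,"jaw": 1}]'

```text
clock: 12.85
tool_pos: [0.3364, -0.3238, 0.0957]
eef_rot: [0.471, 0.882, -0.01, -0.006]
contact_force: [-0.4, -0.7, -0.3]
opening: 0.271
```

```bash
python3 go.py .42 .065 .10 36
```

```text
t 12.85 pos [ 0.3364 -0.3238  0.0957] jaw 33.8 tilt z [-0.02  -0.012 -1.   ] open 0.271 F [-0.4 -0.7 -0.3] q [ 0.96  0.79 -0.5   2.14  0.94  0.47  0.3 ]
shift dx dy dz [ 0.2765  0.2856 -0.0105] n50 7.95358910991943
yaw -0.038
```

Call:
play_rows --targets '[{"dx": 0.01,"dy": 0.04,"dz": -0.004,"yaw": 0,"jaw": 1},{"dx": 0.01,"dy": 0.04,"dz": -0.004,"yaw": 0,"jaw": 1},{"dx": 0.01,"dy": 0.038,"dz": -0.004,"yaw": 0,"jaw": 1},{"dx": 0.038,"dy": 0.026,"dz": 0,"yaw": 0,"jaw": 1},{"dx": 0.038,"dy": 0.026,"dz": 0,"yaw": 0,"jaw": 1}]'

```text
clock: 13.35
tool_pos: [0.4209, -0.1431, 0.1003]
eef_rot: [0.475, 0.88, -0.011, -0.007]
contact_force: [-0.6, 1.2, -1.0]
opening: 0.264
```

```bash
python3 go.py .43 .07 .09 36
```

```text
t 13.35 pos [ 0.4209 -0.1431  0.1003] jaw 33.3 tilt z [-0.023 -0.014 -1.   ] open 0.264 F [-0.6  1.2 -1. ] q [ 0.49  0.76 -0.45  2.19  0.91  0.41 -0.14]
shift dx dy dz [0.1731 0.1249 0.0072] n50 4.2717156973782275
yaw -0.047
```

Call:
play_rows --targets '[{"dx": 0.035,"dy": 0.026,"dz": 0,"yaw": -0.02,"jaw": 1},{"dx": 0.036,"dy": 0.026,"dz": 0,"yaw": -0.02,"jaw": 1},{"dx": 0.036,"dy": 0.026,"dz": 0,"yaw": 0,"jaw": 1},{"dx": 0.036,"dy": 0.026,"dz": 0,"yaw": 0,"jaw": 1},{"dx": 0.02,"dy": 0.014,"dz": 0.01,"yaw": 0,"jaw": 1}]'

```text
clock: 13.85
tool_pos: [0.4238, 0.0704, 0.0862]
eef_rot: [0.45, 0.893, -0.009, -0.008]
contact_force: [0.4, -0.6, -1.9]
opening: 0.266
```

```bash
python3 go.py .433 .068 .013 35
```

```text
t 13.85 pos [0.4238 0.0704 0.0862] jaw 36.6 tilt z [-0.022 -0.009 -1.   ] open 0.266 F [ 0.4 -0.6 -1.9] q [-0.05  0.78 -0.36  2.24  0.94  0.31 -0.6 ]
shift dx dy dz [-0.0078  0.0077  0.073 ] n50 1.4753450245850825
yaw 0.027
```

Call:
play_rows --targets '[{"dx": -0.004,"dy": 0.004,"dz": 0.02,"yaw": 0,"jaw": 1},{"dx": -0.003,"dy": 0.004,"dz": 0.02,"yaw": 0,"jaw": 1},{"dx": 0,"dy": 0,"dz": 0.015,"yaw": 0,"jaw": 1},{"dx": 0,"dy": 0,"dz": 0.005,"yaw": 0,"jaw": 1},{"dx": 0,"dy": 0,"dz": 0,"yaw": 0,"jaw": 1}]'

```text
clock: 14.35
tool_pos: [0.4328, 0.0783, 0.0213]
eef_rot: [0.438, 0.899, -0.007, -0.01]
contact_force: [-0.6, -0.3, -0.9]
opening: 0.262
```

```bash
python3 go.py .433 .068 .013 35
```

```text
t 14.35 pos [0.4328 0.0783 0.0213] jaw 38.0 tilt z [-0.024 -0.003 -1.   ] open 0.262 F [-0.6 -0.3 -0.9] q [-0.22  0.91 -0.09  2.23  1.16  0.08 -0.78]
shift dx dy dz [-0.0083 -0.006   0.0083] n50 0.26412073484542703
yaw 0.053
```

Call:
play_rows --targets '[{"dx": -0.002,"dy": 0,"dz": 0.003,"yaw": 0,"jaw": 1},{"dx": 0,"dy": 0,"dz": 0.003,"yaw": 0,"jaw": 1},{"dx": 0,"dy": 0,"dz": 0.002,"yaw": 0,"jaw": 1},{"dx": 0,"dy": 0,"dz": 0,"yaw": 0,"jaw": 1},{"dx": 0,"dy": 0,"dz": 0,"yaw": 0,"jaw": 1}]'

```text
clock: 14.85
tool_pos: [0.4341, 0.0766, 0.0133]
eef_rot: [0.437, 0.899, -0.006, -0.01]
contact_force: [-0.7, 1.6, 2.5]
opening: 0.266
```

```bash
python3 go.py .433 .068 .013 35
python3 - <<'E'
from h import *
s=snap('scene','scene10');cv2.imwrite('pics/z11.png',cv2.resize(cv2.imread('pics/scene10.png')[150:270,200:400],None,fx=4,fy=4,interpolation=2))
E
```

```text
t 14.85 pos [0.4341 0.0766 0.0133] jaw 38.2 tilt z [-0.024 -0.002 -1.   ] open 0.266 F [-0.7  1.6  2.5] q [-0.23  0.93 -0.07  2.23  1.31  0.05 -0.92]
shift dx dy dz [-0.0061 -0.0062  0.0004] n50 0.17427094685665953
yaw 0.056
```

View pics/z11.png

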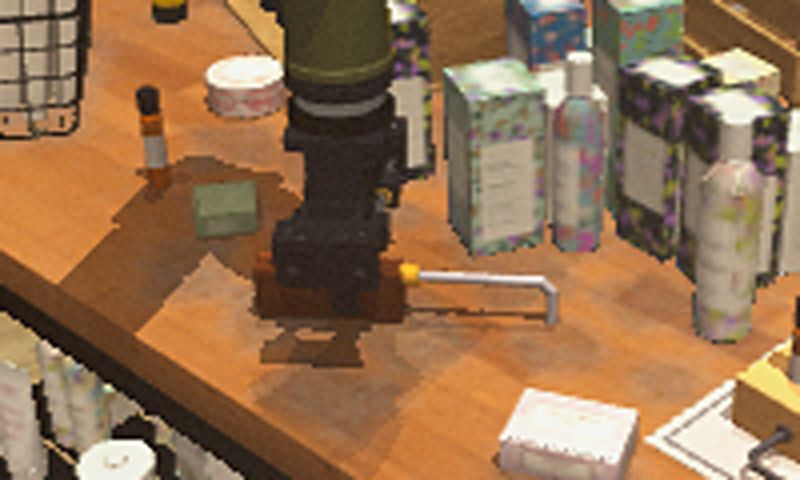

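The stick rests on the counter in the gripper, with its hook at (552,318) in the zoom, clear of the rack and soap. Releasing.

Call:
play_rows --targets '[{"dx": 0,"dy": 0,"dz": 0,"yaw": 0,"jaw": 0.3},{"dx": 0,"dy": 0,"dz": 0,"yaw": 0,"jaw": 0.3},{"dx": 0,"dy": 0,"dz": 0,"yaw": 0,"jaw": 0.3},{"dx": 0,"dy": 0,"dz": 0,"yaw": 0,"jaw": 0.3},{"dx": 0,"dy": 0,"dz": 0,"yaw": 0,"jaw": 0.3}]'

```text
clock: 15.4
tool_pos: [0.435, 0.0763, 0.0137]
eef_rot: [0.437, 0.899, -0.005, -0.01]
contact_force: [-0.3, 0.8, -1.0]
opening: 0.691
```

Call:
play_rows --targets '[{"dx": 0,"dy": 0,"dz": -0.01,"yaw": 0,"jaw": 0.3},{"dx": 0,"dy": 0,"dz": -0.02,"yaw": 0,"jaw": 0.3},{"dx": 0,"dy": 0,"dz": -0.03,"yaw": 0,"jaw": 0.3},{"dx": 0,"dy": 0,"dz": -0.03,"yaw": 0,"jaw": 0.3},{"dx": 0,"dy": 0,"dz": -0.03,"yaw": 0,"jaw": 0.3}]'

```text
clock: 15.9
tool_pos: [0.4349, 0.0756, 0.1345]
eef_rot: [0.436, 0.9, -0.01, -0.013]
contact_force: [0.9, -0.7, -0.4]
opening: 0.705
```

```bash
python3 go.py .457 .342 .16 0;  python3 - <<'E'
from fit import *
for n in('scene','top'):snap(n,n+'11')
for f in('scene11','top11'):
    P,_=pts(f,(.45,.76,-.40,-.17),.036,.043,lambda c:(c[:,0]>150)&(c[:,0]-c[:,2]>70)); print(f,' racktop',len(P),rect(P))
    P,_=pts(f,(.43,.48,.31,.37),.015,.1); print(' vial',len(P),P.mean(0) if len(P) else 0,(P.min(0),P.max(0)) if len(P) else 0)
    P,_=pts(f,(.45,.65,-.36,-.17),.093,.11); print(' racked',len(P),[(P[m].mean(0).round(4)) for m in (P[:,1]>-.265,P[:,1]<=-.265)])
E
```

```text
t 15.9 pos [0.4349 0.0756 0.1345] jaw 38.3 tilt z [-0.033 -0.007 -0.999] open 0.705 F [ 0.9 -0.7 -0.4] q [ 0.11  0.72 -0.61  2.16  0.81  0.54 -0.46]
shift dx dy dz [ 0.1957  0.1817 -0.028 ] n50 5.370383965724916
yaw 0.669
scene11  racktop 837 [array([ 0.541 , -0.2898]), array([0.1527, 0.0733]), np.float64(83.1092)]
 vial 116 [0.45645052 0.34037409 0.05673195] (array([0.44881346, 0.33247116, 0.0174428 ]), array([0.46885526, 0.3545569 , 0.093092  ]))
 racked 75 [array([ 0.5415, -0.2448,  0.0987]), array([ 0.536 , -0.2913,  0.0984])]
top11  racktop 412 [array([ 0.5379, -0.2866]), array([0.1468, 0.0732]), np.float64(84.5282)]
 vial 91 [0.45338683 0.34483328 0.06027591] (array([0.44440758, 0.33734637, 0.01549963]), array([0.4654488 , 0.35533277, 0.09498425]))
 racked 45 [array([ 0.5414, -0.2414,  0.0982]), array([ 0.5364, -0.2873,  0.0977])]
```

View pics/scene11.png

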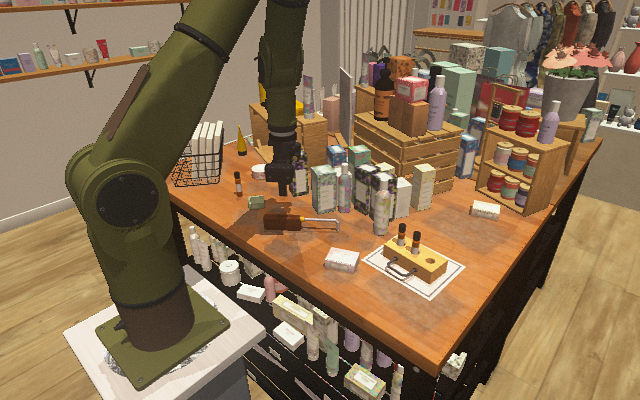

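The rack stands on the mat at (415,262) in the picture, with both vials upright at (402,235) and (417,240). The stick lies at (290,223) and the stray vial stands at (238,183). Heading to the vial.

Call:
play_rows --targets '[{"dx": 0.033,"dy": 0.031,"dz": -0.003,"yaw": 0,"jaw": 0},{"dx": 0.033,"dy": 0.031,"dz": -0.003,"yaw": 0,"jaw": 0},{"dx": 0.033,"dy": 0.031,"dz": -0.003,"yaw": 0,"jaw": 0},{"dx": 0.033,"dy": 0.031,"dz": -0.003,"yaw": 0,"jaw": 0},{"dx": 0.033,"dy": 0.031,"dz": -0.003,"yaw": 0,"jaw": 0}]'

```text
clock: 16.5
tool_pos: [0.4591, 0.2963, 0.1442]
eef_rot: [0.444, 0.896, -0.015, -0.009]
contact_force: [0.5, -1.0, -0.0]
opening: 0.999
```

Call:
play_rows --targets '[{"dx": 0.015,"dy": 0.014,"dz": 0,"yaw": 0.1,"jaw": 0},{"dx": 0,"dy": 0,"dz": 0,"yaw": 0.14,"jaw": 0},{"dx": 0,"dy": 0,"dz": 0,"yaw": 0.14,"jaw": 0},{"dx": 0,"dy": 0,"dz": 0,"yaw": 0.14,"jaw": 0},{"dx": 0,"dy": 0,"dz": 0,"yaw": 0.14,"jaw": 0}]'

```text
clock: 17.0
tool_pos: [0.4581, 0.3267, 0.1384]
eef_rot: [0.715, 0.699, -0.017, -0.005]
contact_force: [-0.1, -0.6, 0.3]
opening: 1.005
```

```bash
python3 go.py .459 .345 .12 -2
```

```text
t 17.0 pos [0.4581 0.3267 0.1384] jaw -1.3 tilt z [-0.031 -0.017 -0.999] open 1.005 F [-0.1 -0.6  0.3] q [-0.43  0.79 -0.46  1.8   0.5   0.7  -1.19]
shift dx dy dz [0.0186 0.001  0.0181] n50 0.5188894906488856
yaw 0.012
```

Call:
play_rows --targets '[{"dx": 0.01,"dy": 0,"dz": 0,"yaw": 0,"jaw": 0},{"dx": 0.008,"dy": 0,"dz": 0.01,"yaw": 0,"jaw": 0},{"dx": 0,"dy": 0,"dz": 0.01,"yaw": 0,"jaw": 0},{"dx": 0,"dy": 0,"dz": 0,"yaw": 0,"jaw": 0},{"dx": 0,"dy": 0,"dz": 0,"yaw": 0,"jaw": 0}]'

```text
clock: 17.5
tool_pos: [0.4565, 0.3451, 0.1129]
eef_rot: [0.712, 0.702, -0.019, -0.004]
contact_force: [0.4, -0.1, 0.5]
opening: 1.001
```

```bash
python3 go.py .459 .345 .043 -2;  python3 - <<'E'
from h import *
for n in('scene','top'):snap(n,n+'12')
cv2.imwrite('pics/z12.png',np.hstack([cv2.resize(cv2.imread('pics/scene12.png')[140:230,180:280],None,fx=4,fy=4,interpolation=2),cv2.resize(cv2.imread('pics/top12.png')[150:240,180:280],None,fx=4,fy=4,interpolation=2)]))
E
```

```text
t 17.5 pos [0.4565 0.3451 0.1129] jaw -0.8 tilt z [-0.033 -0.022 -0.999] open 1.001 F [ 0.4 -0.1  0.5] q [-0.47  0.84 -0.44  1.78  0.52  0.68 -1.22]
shift dx dy dz [0.0015 0.0048 0.0698] n50 1.3989235576044585
yaw 0.021
```

View pics/z12.png

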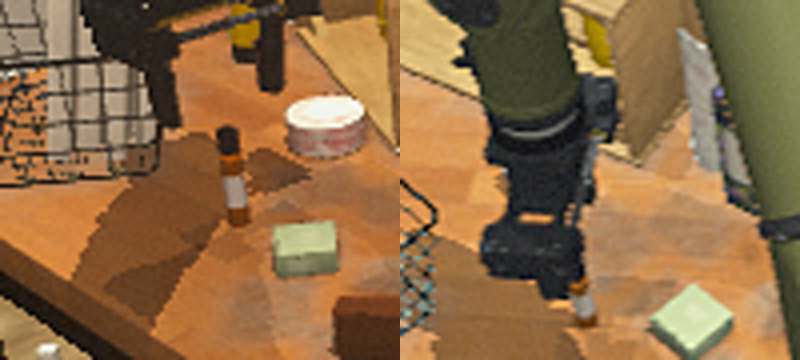

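The fingers straddle the vial; in the left pane the tips are at (170,125) and (270,85), with the cap at (228,127). Descending and grasping.

Call:
play_rows --targets '[{"dx": 0,"dy": 0.002,"dz": 0.015,"yaw": 0,"jaw": 0},{"dx": 0,"dy": 0.002,"dz": 0.02,"yaw": 0,"jaw": 0},{"dx": 0,"dy": 0.001,"dz": 0.018,"yaw": 0,"jaw": 0},{"dx": 0,"dy": 0,"dz": 0.01,"yaw": 0,"jaw": 0},{"dx": 0,"dy": 0,"dz": 0,"yaw": 0,"jaw": 0}]'

```text
clock: 18.1
tool_pos: [0.4614, 0.3423, 0.0465]
eef_rot: [0.713, 0.701, -0.018, -0.004]
contact_force: [-0.2, -0.4, 0.9]
opening: 0.998
```

```bash
python3 go.py .459 .345 .043 -2
```

```text
t 18.1 pos [0.4614 0.3423 0.0465] jaw -0.9 tilt z [-0.031 -0.021 -0.999] open 0.998 F [-0.2 -0.4  0.9] q [-0.5   0.94 -0.37  1.8   0.58  0.55 -1.27]
shift dx dy dz [ 0.0028 -0.0024  0.0035] n50 0.10093100045491268
yaw 0.019
```

Call:
play_rows --targets '[{"dx": 0.003,"dy": -0.002,"dz": 0.002,"yaw": 0,"jaw": 0.5},{"dx": 0,"dy": 0,"dz": 0,"yaw": 0,"jaw": 1},{"dx": 0,"dy": 0,"dz": 0,"yaw": 0,"jaw": 1},{"dx": 0,"dy": 0,"dz": 0,"yaw": 0,"jaw": 1},{"dx": 0,"dy": 0,"dz": 0,"yaw": 0,"jaw": 1}]' --squeeze 15

```text
clock: 18.6
tool_pos: [0.4601, 0.3466, 0.0462]
eef_rot: [0.712, 0.701, -0.017, -0.004]
contact_force: [-0.5, -0.5, 0.3]
opening: 0.575
```

Call:
play_rows --targets '[{"dx": 0,"dy": 0,"dz": 0,"yaw": 0,"jaw": 1},{"dx": 0,"dy": 0,"dz": 0,"yaw": 0,"jaw": 1},{"dx": 0,"dy": 0,"dz": 0,"yaw": 0,"jaw": 1},{"dx": 0,"dy": 0,"dz": 0,"yaw": 0,"jaw": 1},{"dx": 0,"dy": 0,"dz": 0,"yaw": 0,"jaw": 1}]'

```text
clock: 19.1
tool_pos: [0.4605, 0.3468, 0.0469]
eef_rot: [0.713, 0.701, -0.016, -0.004]
contact_force: [0.6, 0.6, -0.8]
opening: 0.2
```

Call:
play_rows --targets '[{"dx": 0,"dy": 0,"dz": 0,"yaw": 0,"jaw": 1},{"dx": 0,"dy": 0,"dz": 0,"yaw": 0,"jaw": 1},{"dx": 0,"dy": 0,"dz": -0.01,"yaw": 0,"jaw": 1},{"dx": 0,"dy": 0,"dz": -0.02,"yaw": 0,"jaw": 1},{"dx": 0,"dy": 0,"dz": -0.02,"yaw": 0,"jaw": 1}]'

```text
clock: 19.6
tool_pos: [0.4603, 0.3462, 0.0967]
eef_rot: [0.712, 0.702, -0.019, -0.004]
contact_force: [0.4, 0.1, 0.1]
opening: 0.195
```

```bash
python3 go.py .43 -.33 .16 -2;  python3 - <<'E'
from h import *
for n in('scene',):snap(n,n+'13')
cv2.imwrite('pics/z13.png',cv2.resize(cv2.imread('pics/scene13.png')[120:240,180:320],None,fx=4,fy=4,interpolation=2))
E
```

```text
t 19.6 pos [0.4603 0.3462 0.0967] jaw -0.9 tilt z [-0.032 -0.022 -0.999] open 0.195 F [0.4 0.1 0.1] q [-0.48  0.87 -0.42  1.78  0.53  0.65 -1.23]
shift dx dy dz [-0.6778 -0.0218 -0.0476] n50 13.595782379654672
yaw 0.019
```

View pics/z13.png

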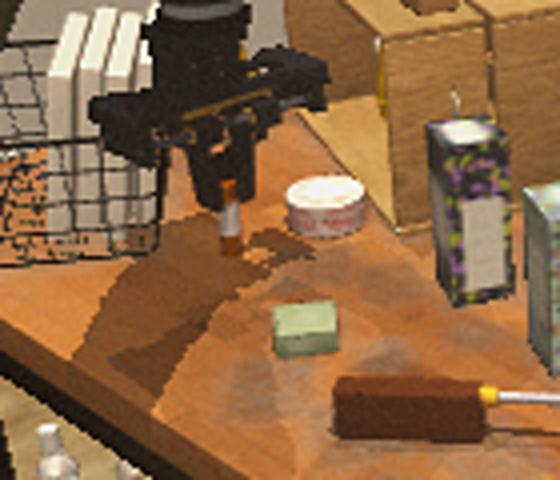

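Call:
play_rows --targets '[{"dx": -0.02,"dy": -0.01,"dz": -0.015,"yaw": 0,"jaw": 1},{"dx": -0.035,"dy": -0.01,"dz": -0.015,"yaw": 0,"jaw": 1},{"dx": -0.045,"dy": -0.01,"dz": -0.015,"yaw": 0,"jaw": 1},{"dx": -0.045,"dy": -0.01,"dz": -0.015,"yaw": 0,"jaw": 1},{"dx": -0.045,"dy": 0,"dz": -0.01,"yaw": 0,"jaw": 1}]'

```text
clock: 20.15
tool_pos: [0.4198, 0.1632, 0.1771]
eef_rot: [0.709, 0.705, -0.011, -0.006]
contact_force: [0.8, -1.3, -0.5]
opening: 0.196
```

```bash
python3 go.py .42 -.30 .16 -2
```

```text
t 20.15 pos [0.4198 0.1632 0.1771] jaw -0.3 tilt z [-0.023 -0.007 -1.   ] open 0.196 F [ 0.8 -1.3 -0.5] q [-0.15  0.62 -0.5   2.11  0.53  0.56 -1.04]
shift dx dy dz [-0.463   0.0027  0.0204] n50 9.269574738348695
yaw 0.03
```

Call:
play_rows --targets '[{"dx": -0.045,"dy": 0,"dz": 0,"yaw": 0,"jaw": 1},{"dx": -0.045,"dy": 0,"dz": 0,"yaw": 0,"jaw": 1},{"dx": -0.045,"dy": 0,"dz": 0,"yaw": 0,"jaw": 1},{"dx": -0.045,"dy": 0,"dz": 0,"yaw": 0,"jaw": 1},{"dx": -0.045,"dy": 0,"dz": 0,"yaw": 0,"jaw": 1}]'

```text
clock: 20.65
tool_pos: [0.4195, -0.0698, 0.1822]
eef_rot: [0.708, 0.707, -0.008, -0.003]
contact_force: [-0.0, -0.9, -0.1]
opening: 0.198
```

```bash
python3 go.py .42 -.30 .16 -2
```

```text
t 20.65 pos [ 0.4195 -0.0698  0.1822] jaw -0.1 tilt z [-0.015 -0.007 -1.   ] open 0.198 F [-0.  -0.9 -0.1] q [ 0.4   0.59 -0.54  2.18  0.6   0.54 -0.6 ]
shift dx dy dz [-0.2301  0.0012  0.0237] n50 4.625587803909646
yaw 0.034
```

Call:
play_rows --targets '[{"dx": -0.045,"dy": 0,"dz": 0,"yaw": 0,"jaw": 1},{"dx": -0.045,"dy": 0,"dz": 0,"yaw": 0,"jaw": 1},{"dx": -0.045,"dy": 0,"dz": 0,"yaw": 0,"jaw": 1},{"dx": -0.045,"dy": 0,"dz": 0,"yaw": 0,"jaw": 1},{"dx": -0.03,"dy": 0,"dz": 0,"yaw": 0,"jaw": 1}]'

```text
clock: 21.15
tool_pos: [0.4175, -0.2918, 0.1854]
eef_rot: [0.709, 0.705, -0.007, -0.001]
contact_force: [0.3, 0.0, -0.2]
opening: 0.198
```

```bash
python3 go.py .534 -.334 .13 -6
```

```text
t 21.15 pos [ 0.4175 -0.2918  0.1854] jaw -0.3 tilt z [-0.012 -0.009 -1.   ] open 0.198 F [ 0.3  0.  -0.2] q [ 0.88  0.68 -0.6   1.95  0.6   0.71 -0.1 ]
shift dx dy dz [-0.0411  0.1174  0.0544] n50 2.7148631587366845
yaw 0.099
```

Call:
play_rows --targets '[{"dx": -0.02,"dy": 0.02,"dz": 0.01,"yaw": 0.05,"jaw": 1},{"dx": -0.014,"dy": 0.03,"dz": 0.012,"yaw": 0.05,"jaw": 1},{"dx": 0,"dy": 0.035,"dz": 0.012,"yaw": 0,"jaw": 1},{"dx": 0,"dy": 0.025,"dz": 0.01,"yaw": 0,"jaw": 1},{"dx": 0,"dy": 0,"dz": 0,"yaw": 0,"jaw": 1}]'

```text
clock: 21.65
tool_pos: [0.5243, -0.3471, 0.1391]
eef_rot: [0.75, 0.661, -0.01, 0.001]
contact_force: [-0.5, -0.8, -0.3]
opening: 0.2
```

```bash
python3 go.py .534 -.334 .10 -6;python3 - <<'E'
from fit import *
for n in('scene','top'):snap(n,n+'14')
cv2.imwrite('pics/z14.png',np.hstack([cv2.resize(cv2.imread('pics/scene14.png')[200:300,370:470],None,fx=4,fy=4,interpolation=2),cv2.resize(cv2.imread('pics/top14.png')[160:260,360:460],None,fx=4,fy=4,interpolation=2)]))
E
```

```text
t 21.65 pos [ 0.5243 -0.3471  0.1391] jaw -7.2 tilt z [-0.013 -0.015 -1.   ] open 0.2 F [-0.5 -0.8 -0.3] q [ 0.79  0.86 -0.53  1.63  0.58  0.82 -0.13]
shift dx dy dz [0.0149 0.0084 0.0387] n50 0.8466134262317052
yaw -0.021
```

View pics/z14.png

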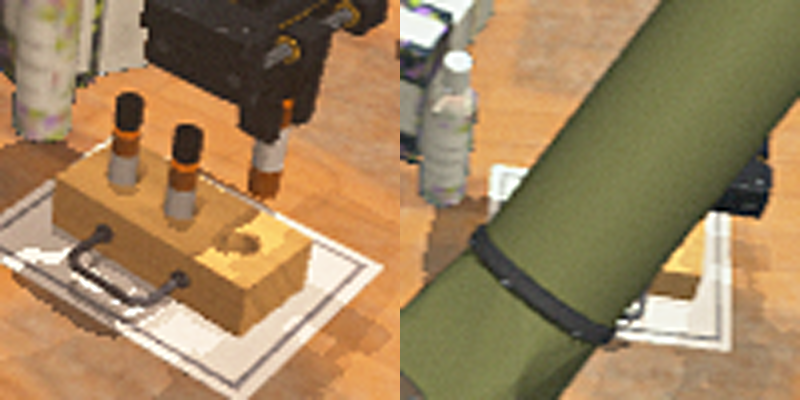

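```bash
cat > hv.py <<'E'
from fit import *
import sys
def proj(s,p):
    o=R.from_quat(s['orientation']).as_matrix(); c=(np.asarray(p)-s['position'])@o; K=s['mtx']
    return np.array([K[0,0]*c[...,0]/-c[...,2]+K[0,2],K[1,1]*-c[...,1]/-c[...,2]+K[1,2]]).T
def vialpts(f,x,y,zl,zh,rad=.022):
    s=dict(np.load(f'pics/{f}.npz'));c=cloud(s).reshape(-1,3)
    m=(np.hypot(c[:,0]-x,c[:,1]-y)<rad)&(c[:,2]>zl)&(c[:,2]<zh); P=c[m]
    from scipy.optimize import least_squares
    cam=s['position'][:2]; d=cam-np.array([x,y]); d/=np.linalg.norm(d)
    e=least_squares(lambda q:np.hypot(P[:,0]-q[0],P[:,1]-q[1])-.009,np.array([x,y])-d*.0,loss='soft_l1',f_scale=.002).x
    return len(P),P.mean(0).round(4),e.round(4)
E
python3 - <<'E'
from hv import *
print('b',vialpts('scene11',.543,-.243,.045,.095)); print('a',vialpts('scene11',.539,-.289,.045,.095))
print('b',vialpts('scene14',.543,-.243,.045,.095)); print('a',vialpts('scene14',.539,-.289,.045,.095))
st=r.get_state()['tool_pos'];print('held',vialpts('scene14',st[0],st[1],.088,.112),'low',vialpts('scene14',st[0],st[1],.088,.1))
s=dict(np.load('pics/scene11.npz'))
print('hole pred px',proj(s,[.5355,-.3355,.04]))
cv2.imwrite('pics/z15.png',cv2.resize(cv2.imread('pics/scene11.png')[225:285,385:455],None,fx=10,fy=10,interpolation=2))
E
```

```text
b (111, array([ 0.5394, -0.2466,  0.0697]), array([ 0.5453, -0.243 ]))
a (118, array([ 0.5329, -0.2924,  0.0704]), array([ 0.5392, -0.2892]))
b (110, array([ 0.5392, -0.2466,  0.0696]), array([ 0.5453, -0.2432]))
a (120, array([ 0.533 , -0.2924,  0.0703]), array([ 0.5394, -0.2892]))
held (51, array([ 0.5179, -0.3507,  0.1025]), array([ 0.5246, -0.3481])) low (18, array([ 0.518 , -0.3504,  0.0963]), array([ 0.5248, -0.3475]))
hole pred px [429.94346962 259.90707587]
```

View pics/z15.png

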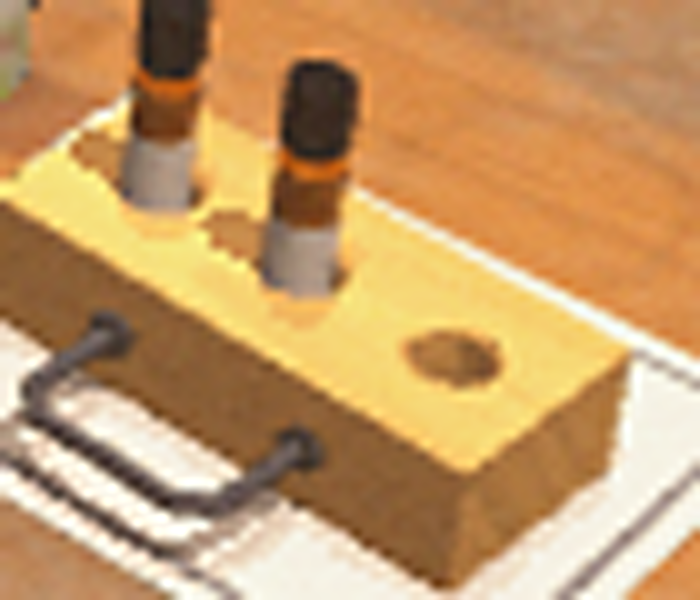

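```bash
python3 go.py .5343 -.3346 .105 -6
```

```text
t 21.75 pos [ 0.5214 -0.3472  0.14  ] jaw -7.2 tilt z [-0.016 -0.015 -1.   ] open 0.2 F [ 0.  -0.6 -0.5] q [ 0.79  0.86 -0.53  1.63  0.58  0.82 -0.13]
shift dx dy dz [0.0148 0.0117 0.0346] n50 0.7881599267320128
yaw -0.022
```

Call:
play_rows --targets '[{"dx": 0.007,"dy": 0.005,"dz": 0,"yaw": 0,"jaw": 1},{"dx": 0.005,"dy": 0.003,"dz": 0.01,"yaw": 0,"jaw": 1},{"dx": 0.001,"dy": 0,"dz": 0.014,"yaw": 0,"jaw": 1},{"dx": 0,"dy": 0,"dz": 0.01,"yaw": 0,"jaw": 1},{"dx": 0,"dy": 0,"dz": 0,"yaw": 0,"jaw": 1}]'

```text
clock: 22.25
tool_pos: [0.5273, -0.3345, 0.1045]
eef_rot: [0.75, 0.661, -0.012, -0.0]
contact_force: [0.1, -0.9, -1.1]
opening: 0.196
```

```bash
python3 go.py .5343 -.3346 .095 -6;python3 - <<'E'
from hv import *
snap('scene','scene15')
st=r.get_state()['tool_pos'];print('held',vialpts('scene15',st[0],st[1],.055,.08))
cv2.imwrite('pics/z16.png',cv2.resize(cv2.imread('pics/scene15.png')[215:285,385:455],None,fx=8,fy=8,interpolation=2))
E
```

```text
t 22.25 pos [ 0.5273 -0.3345  0.1045] jaw -7.2 tilt z [-0.019 -0.016 -1.   ] open 0.196 F [ 0.1 -0.9 -1.1] q [ 0.75  0.9  -0.5   1.65  0.62  0.76 -0.18]
shift dx dy dz [0.001  0.0072 0.0094] n50 0.23714450948244917
yaw -0.021
held (54, array([ 0.5208, -0.338 ,  0.0695]), array([ 0.5273, -0.335 ]))
```

View pics/z16.png

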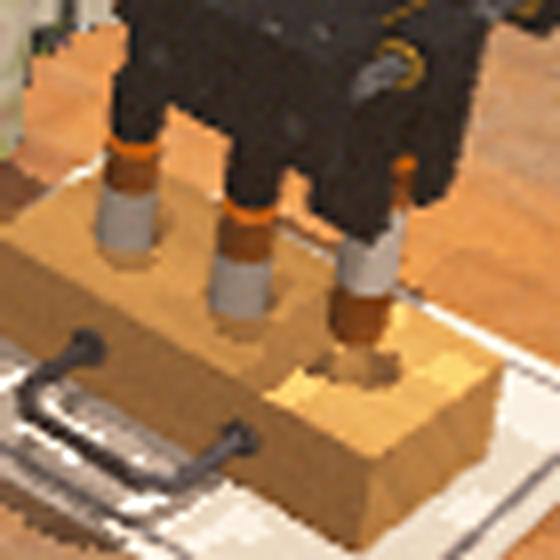

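Call:
play_rows --targets '[{"dx": 0,"dy": 0.004,"dz": 0,"yaw": 0,"jaw": 1},{"dx": 0,"dy": 0.003,"dz": 0,"yaw": 0,"jaw": 1},{"dx": 0,"dy": 0,"dz": 0.004,"yaw": 0,"jaw": 1},{"dx": 0,"dy": 0,"dz": 0,"yaw": 0,"jaw": 1},{"dx": 0,"dy": 0,"dz": 0,"yaw": 0,"jaw": 1}]'

```text
clock: 22.8
tool_pos: [0.5357, -0.3366, 0.1014]
eef_rot: [0.751, 0.661, -0.012, 0.001]
contact_force: [-0.2, 0.6, 0.7]
opening: 0.195
```

```bash
python3 go.py .5343 -.3346 .095 -6;python3 - <<'E'
from hv import *
snap('scene','scene16')
st=r.get_state()['tool_pos'];print('held',vialpts('scene16',st[0],st[1],.052,.076))
cv2.imwrite('pics/z17.png',cv2.resize(cv2.imread('pics/scene16.png')[215:285,385:455],None,fx=8,fy=8,interpolation=2))
E
```

```text
t 22.8 pos [ 0.5357 -0.3366  0.1014] jaw -7.3 tilt z [-0.016 -0.017 -1.   ] open 0.195 F [-0.2  0.6  0.7] q [ 0.74  0.92 -0.5   1.63  0.62  0.77 -0.18]
shift dx dy dz [ 0.0019 -0.0015  0.0064] n50 0.1375832371616295
yaw -0.023
held (49, array([ 0.5295, -0.3401,  0.065 ]), array([ 0.5359, -0.3374]))
```

View pics/z17.png

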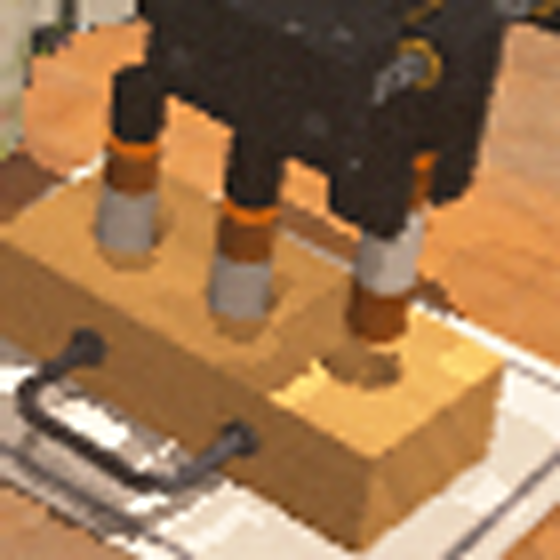

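Run:
```python
from hv import *
s=dict(np.load('pics/scene16.npz'))
for p in ([.5347,-.3355,.04],[.5347,-.3355,.054],[.5347,-.3355,.062],[.5359,-.3374,.062],[.5447,-.3355,.062],[.5347,-.3255,.062]):
    q=proj(s,p); print(p,q.round(2),((q-[385,215]+.5)*8).round(0))
f=s['frame'][:, :].astype(int)
for v in (254,255,256): print(v,[tuple(f[v,u]) for u in range(425,440)])
```

```text
[0.5347, -0.3355, 0.04] [429.78 260.06] [362. 365.]
[0.5347, -0.3355, 0.054] [430.51 255.62] [368. 329.]
[0.5347, -0.3355, 0.062] [430.94 253.04] [372. 308.]
[0.5359, -0.3374, 0.062] [431.88 253.13] [379. 309.]
[0.5447, -0.3355, 0.062] [432.94 251.13] [387. 293.]
[0.5347, -0.3255, 0.062] [427.26 251.36] [342. 295.]
254 [(np.int64(175), np.int64(121), np.int64(67)), (np.int64(177), np.int64(123), np.int64(67)), (np.int64(172), np.int64(119), np.int64(63)), (np.int64(102), np.int64(59), np.int64(27)), (np.int64(95), np.int64(56), np.int64(22)), (np.int64(113), np.int64(60), np.int64(26)), (np.int64(118), np.int64(61), np.int64(20)), (np.int64(129), np.int64(69), np.int64(28)), (np.int64(127), np.int64(67), np.int64(20)), (np.int64(135), np.int64(69), np.int64(20)), (np.int64(170), np.int64(96), np.int64(42)), (np.int64(255), np.int64(213), np.int64(115)), (np.int64(243), np.int64(184), np.int64(99)), (np.int64(246), np.int64(207), np.int64(142)), (np.int64(253), np.int64(238), np.int64(209))]
255 [(np.int64(177), np.int64(122), np.int64(64)), (np.int64(176), np.int64(122), np.int64(67)
[... 579 characters left out ...]
.int64(93))]
256 [(np.int64(182), np.int64(126), np.int64(67)), (np.int64(181), np.int64(125), np.int64(68)), (np.int64(172), np.int64(121), np.int64(63)), (np.int64(144), np.int64(93), np.int64(48)), (np.int64(102), np.int64(54), np.int64(22)), (np.int64(105), np.int64(54), np.int64(17)), (np.int64(124), np.int64(64), np.int64(21)), (np.int64(130), np.int64(68), np.int64(21)), (np.int64(138), np.int64(68), np.int64(23)), (np.int64(131), np.int64(69), np.int64(22)), (np.int64(167), np.int64(102), np.int64(44)), (np.int64(240), np.int64(181), np.int64(98)), (np.int64(236), np.int64(174), np.int64(94)), (np.int64(236), np.int64(172), np.int64(91)), (np.int64(238), np.int64(179), np.int64(90))]
```

Call:
play_rows --targets '[{"dx": 0.002,"dy": -0.001,"dz": 0,"yaw": 0,"jaw": 1},{"dx": 0,"dy": 0,"dz": 0.004,"yaw": 0,"jaw": 1},{"dx": 0,"dy": 0,"dz": 0.006,"yaw": 0,"jaw": 1},{"dx": 0,"dy": 0,"dz": 0.006,"yaw": 0,"jaw": 1},{"dx": 0,"dy": 0,"dz": 0,"yaw": 0,"jaw": 1}]'

```text
clock: 23.35
tool_pos: [0.5341, -0.3346, 0.0841]
eef_rot: [0.751, 0.661, -0.012, 0.001]
contact_force: [0.2, 0.0, -1.3]
opening: 0.196
```

```bash
python3 go.py .5347 -.3346 .06 -6;python3 - <<'E'
from hv import *
snap('scene','scene17')
st=r.get_state()['tool_pos'];print('held',vialpts('scene17',st[0],st[1],.048,.066)); print('a',vialpts('scene17',.539,-.289,.045,.095))
cv2.imwrite('pics/z18.png',cv2.resize(cv2.imread('pics/scene17.png')[215:285,385:455],None,fx=8,fy=8,interpolation=2))
E
```

```text
t 23.35 pos [ 0.5341 -0.3346  0.0841] jaw -7.3 tilt z [-0.017 -0.017 -1.   ] open 0.196 F [ 0.2  0.  -1.3] q [ 0.73  0.94 -0.49  1.65  0.64  0.73 -0.2 ]
shift dx dy dz [0.0006 0.001  0.024 ] n50 0.4815162810990212
yaw -0.023
held (44, array([ 0.5273, -0.338 ,  0.0566]), array([ 0.5338, -0.3357]))
a (91, array([ 0.5327, -0.2922,  0.0642]), array([ 0.5391, -0.2892]))
```

View pics/z18.png

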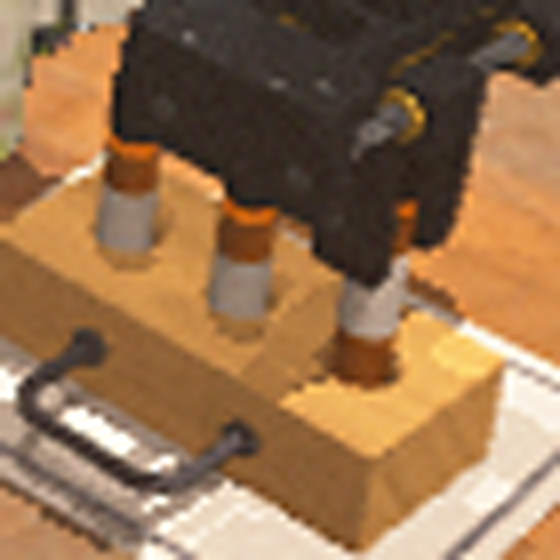

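The vial foot sits over the hole at (365,370) in the zoom and is entering without force. Lowering it.

Call:
play_rows --targets '[{"dx": 0,"dy": 0.001,"dz": 0.004,"yaw": 0,"jaw": 1},{"dx": 0,"dy": 0,"dz": 0.005,"yaw": 0,"jaw": 1},{"dx": 0,"dy": 0,"dz": 0.005,"yaw": 0,"jaw": 1},{"dx": 0,"dy": 0,"dz": 0.003,"yaw": 0,"jaw": 1},{"dx": 0,"dy": 0,"dz": 0,"yaw": 0,"jaw": 1}]'

```text
clock: 23.9
tool_pos: [0.5353, -0.3352, 0.0658]
eef_rot: [0.751, 0.661, -0.012, 0.001]
contact_force: [-0.6, -0.2, -0.5]
opening: 0.196
```

```bash
python3 go.py .5347 -.3346 .058 -6
```

```text
t 23.9 pos [ 0.5353 -0.3352  0.0658] jaw -7.3 tilt z [-0.016 -0.018 -1.   ] open 0.196 F [-0.6 -0.2 -0.5] q [ 0.73  0.96 -0.47  1.65  0.65  0.7  -0.21]
shift dx dy dz [ 0.0006 -0.0005  0.0078] n50 0.15663167823989926
yaw -0.023
```

Call:
play_rows --targets '[{"dx": 0,"dy": 0,"dz": 0.003,"yaw": 0,"jaw": 1},{"dx": 0,"dy": 0,"dz": 0.003,"yaw": 0,"jaw": 1},{"dx": 0,"dy": 0,"dz": 0.002,"yaw": 0,"jaw": 1},{"dx": 0,"dy": 0,"dz": 0,"yaw": 0,"jaw": 1},{"dx": 0,"dy": 0,"dz": 0,"yaw": 0,"jaw": 1}]'

```text
clock: 24.4
tool_pos: [0.5353, -0.3353, 0.0572]
eef_rot: [0.751, 0.661, -0.012, 0.001]
contact_force: [-0.5, 0.4, -0.1]
opening: 0.198
```

```bash
python3 go.py .5347 -.3346 .057 -6
```

```text
t 24.4 pos [ 0.5353 -0.3353  0.0572] jaw -7.3 tilt z [-0.016 -0.018 -1.   ] open 0.198 F [-0.5  0.4 -0.1] q [ 0.72  0.98 -0.46  1.65  0.66  0.69 -0.22]
shift dx dy dz [ 0.0006 -0.0007  0.0002] n50 0.019048219163243705
yaw -0.023
```

Now near the floor. Releasing gently with a small opening, then looking.

Call:
play_rows --targets '[{"dx": 0,"dy": 0,"dz": 0,"yaw": 0,"jaw": 0.6},{"dx": 0,"dy": 0,"dz": 0,"yaw": 0,"jaw": 0.6},{"dx": 0,"dy": 0,"dz": 0,"yaw": 0,"jaw": 0.6},{"dx": 0,"dy": 0,"dz": 0,"yaw": 0,"jaw": 0.6},{"dx": 0,"dy": 0,"dz": 0,"yaw": 0,"jaw": 0.6}]'

```text
clock: 24.9
tool_pos: [0.5357, -0.3355, 0.0579]
eef_rot: [0.751, 0.661, -0.012, 0.002]
contact_force: [0.3, 0.1, -0.1]
opening: 0.4
```

Call:
play_rows --targets '[{"dx": 0,"dy": 0,"dz": -0.01,"yaw": 0,"jaw": 0.6},{"dx": 0,"dy": 0,"dz": -0.02,"yaw": 0,"jaw": 0.6},{"dx": 0,"dy": 0,"dz": -0.03,"yaw": 0,"jaw": 0.6},{"dx": 0,"dy": 0,"dz": -0.04,"yaw": 0,"jaw": 0.6},{"dx": 0,"dy": 0,"dz": -0.04,"yaw": 0,"jaw": 0.6}]'

```text
clock: 25.4
tool_pos: [0.5343, -0.3315, 0.1988]
eef_rot: [0.75, 0.661, -0.014, -0.004]
contact_force: [-0.0, 0.6, -0.2]
opening: 0.398
```

Call:
play_rows --targets '[{"dx": 0,"dy": -0.02,"dz": -0.03,"yaw": 0,"jaw": 0.6},{"dx": 0,"dy": -0.03,"dz": -0.03,"yaw": 0,"jaw": 0.6},{"dx": 0,"dy": -0.03,"dz": -0.02,"yaw": 0,"jaw": 0.6},{"dx": 0,"dy": -0.02,"dz": 0,"yaw": 0,"jaw": 0.6},{"dx": 0,"dy": 0,"dz": 0,"yaw": 0,"jaw": 0.6}]'

```text
clock: 25.9
tool_pos: [0.4379, -0.3167, 0.2941]
eef_rot: [0.75, 0.662, -0.011, 0.004]
contact_force: [0.0, 0.4, 0.3]
opening: 0.399
```

```bash
python3 go.py .42 .1 .3 -6;python3 - <<'E'
from hv import *
snap('scene','scene18');snap('top','top18')
f='scene18'
for n,x,y in(('b',.543,-.243),('a',.539,-.289),('new',.535,-.3355)):
    print(n,vialpts(f,x,y,.045,.095)); P,_=pts(f,(x-.015,x+.015,y-.015,y+.015),.085,.13); print(P[:,2].max() if len(P) else None,np.median(P[:,2]))
P,_=pts(f,(.45,.76,-.40,-.17),.036,.043,lambda c:(c[:,0]>150)&(c[:,0]-c[:,2]>70)); print('rack',rect(P))
cv2.imwrite('pics/z19.png',cv2.resize(cv2.imread('pics/scene18.png')[190:290,350:470],None,fx=6,fy=6,interpolation=2))
E
```

```text
t 25.9 pos [ 0.4379 -0.3167  0.2941] jaw -7.1 tilt z [-0.011 -0.021 -1.   ] open 0.399 F [0.  0.4 0.3] q [ 0.93  0.57 -0.65  1.74  0.43  0.98 -0.02]
shift dx dy dz [ 0.4111 -0.0695 -0.0144] n50 8.342896809039186
yaw -0.02
b (111, array([ 0.5392, -0.2466,  0.0694]), array([ 0.5452, -0.2432]))
0.10176428562699358 0.09647501816273041
a (120, array([ 0.533 , -0.2924,  0.0699]), array([ 0.5395, -0.2893]))
0.10150730195962909 0.09666816217102053
new (127, array([ 0.5287, -0.3387,  0.0699]), array([ 0.535 , -0.3361]))
0.10241800103154541 0.09728210013399685
rack [array([ 0.5405, -0.2903]), array([0.1509, 0.0727]), np.float64(82.8945)]
```

View pics/z19.png

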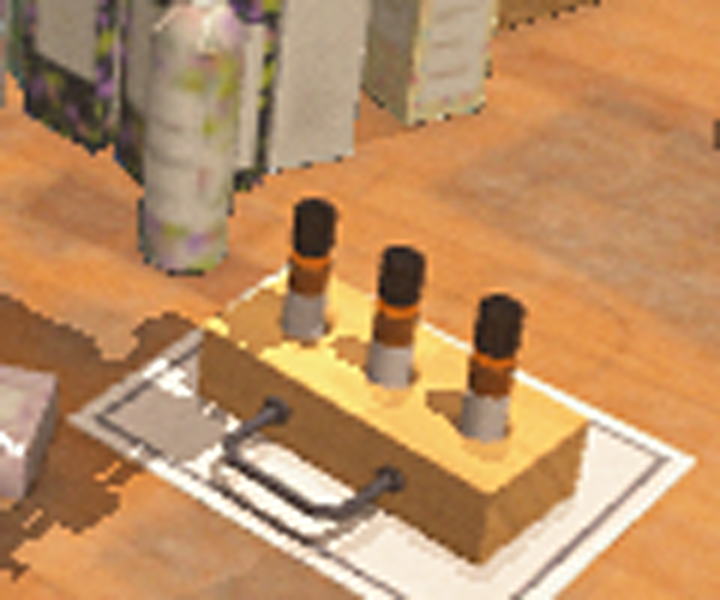

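View pics/scene18.png

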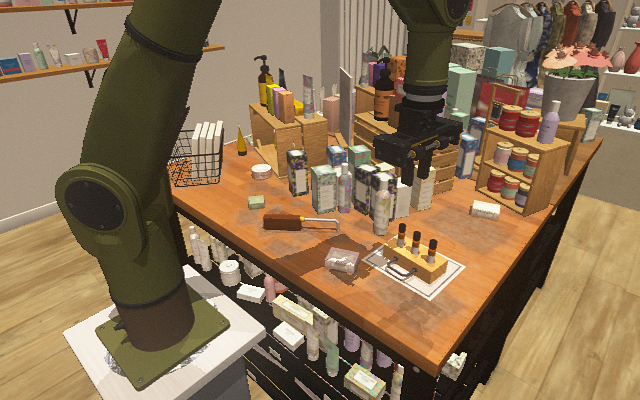

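All three vials stand at the same depth: the caps at (313,225), (400,275) and (498,325) in the zoom all top out at about 0.102 m. The stick lies at (300,223), clear of the rack, and the bystanders are in place. Handing in.

```bash
python3 -c "
from h import *
print(r.finish_job())"
```

```text
the job is handed in; nothing more can be done
None
```

I finished the job and handed it in at about 26 s of the 72 s allowed; it reports no verdict.

- **Drag:** I took the stick by its grip and lowered the hook into the pull loop. I dragged the rack onto the mat in four stages, checking the cameras after each.
- **Rack position:** In the last check the rack centre was about (0.540, -0.290), with the mat centre at about (0.540, -0.287). The rack's yaw was about 3.5° off the mat's, so it is close but not exactly square. The two cameras disagreed by about 3 mm on positions.
- **Stick:** It lies on the counter near its original spot, clear of the rack.
- **Vial:** I carried the stray vial round the front of the bottles and lowered it into the empty hole. All three vials stand upright, with their tops within 1 mm of each other, so it is fully down.
- **Surroundings:** The green box, soap and tin look unmoved in the last picture. I compared them by eye, not by measurement.
- **Forces:** The wrist force readings I took, at the end of each move, stayed at about 3 N or less.

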